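# Key the display riser together

## Task

The wooden display riser on the counter has come loose at its open end: put the loose wooden wedge, thin end first and straight side against the end board, into the slot of the tenon that sticks out there, and let go of it. Then take the wooden mallet and tap the wedge's thick end with it, firmly but without hard blows that would split the tenon, until the end board is tight on its shoulder and the wedge will go no further. Stand the mallet back upright on the counter and leave the other goods where they are.

Things in the scene. Friction and masses are not known exactly. Their poses are not given: they have to be found in the camera images.
- riser: Low wooden display riser: slats on two end boards, 72 mm deep, 175 mm long, 96 mm high, fixed. Origin on the counter (z = 0) under the middle of the key slot; x = the way the wedge is driven (away from the robot); y runs along the riser, away from the loose end; y = 0 is the loose end board's outer face when tight; z up. That board is 46 mm wide (x = -23 to 23 mm), its foot 72 by 26 by 16 mm.
- slot_mouth (a point): Near mouth of the key slot, at x = -14, y = 0, z = 58.2 mm in the riser's frame; same axes. The tenon sticks out through the end board to y = -45 mm: x = -14 to 14, z = 40 to 76 mm. The slot runs through it along x: floor z = 48 mm, roof 68.4 mm (2.4 mm more than the wedge is high). Its inner side is the end board's flat outer face, its outer side a wall slanted 1 in 6 like the wedge.
- slot_wall (a point): Nominal middle of the slot's slanted outer wall: x = 0, y = -20.3, z = 58.2 mm in the riser's frame; same axes. The true wall lies up to 1.6 mm nearer or farther in y, hidden, so that the wedge is home up to 10 mm earlier or later; only the force tells. Nominally, home: wedge's thin end at x = 62 mm, head end at x = -48 mm, underside on the slot's floor, straight side on the end board.
- end_board (a joint): How far the loose end board stands off its shoulder, in m: 0 = tight, 0.002 to 0.0028 at the start, 0.004 at most. Its outer face is at y = -value in the riser's frame. It slides along y with about 9 N of friction. A notched cleat on its face, left and right of the tenon (x = 15 to 35 and -35 to -15 mm, 15 mm deep, top at z = 47.9 mm), is level with the slot's floor and carries the wedge.
- wedge: Loose hardwood wedge, 110 mm long, 18 mm high, lying flat, 50 g. Origin on its underside at mid-length; x to the thin end, y to the straight side, z up. The head (x = -55 to -23 mm) is 23 mm wide, y = -11.5 to 11.5 mm, parallel, good to grip from above. Then the -y side tapers 1 in 6 to a width of 10 mm at x = 55 mm; the +y side stays straight. The last 6 mm are bevelled.
- wedge_head (a point): Centre of the wedge's thick end face (23 mm wide, 18 mm high), where it is tapped; axes as the wedge's. Put in by hand, the wedge first touches both sides 12 to 17 mm short of home, where it may be let go: slot floor and cleat carry it level. Driving it on takes 5 to 10 N; it stops hard when the end board is tight, and stays jammed.
- wedge_tip (a point): Centre of the wedge's thin end, 10 mm wide, at x = 55, y = 6.5, z = 9 mm in the wedge's frame. Axes as the wedge's.
- mallet: Small wooden mallet standing on the flat of its head, handle straight up, 320 g. Origin under the middle of the head, z up. Head 84 (x) by 44 (y) by 46 mm high; the end faces at x = -42 and 42 mm are striking faces, alike. Handle 24 (x) by 20 mm (y), flat-sided, z = 46 to 114 mm.
- mallet_grip (a point): On the axis of the mallet's handle, 80 mm above its underside, a good place to grip; axes as the mallet's. Gripped across the 24 mm, fingers in line with the head, it does not turn in the hand when it taps.
- mallet_face (a point): Centre of the mallet's striking face at its +x end (42 mm from the middle, 23 mm up); axes as the mallet's. Tap with a force stop: 15 to 25 N seats the wedge, over 30 N splits the tenon.
- tea_tin: Round tin, 58 mm in diameter, 72 mm high, a bystander. Origin under its middle.
- butter_bar_0: Wrapped bar, 57 by 101 by 25 mm, a bystander. Origin under its middle.
- ring_pack_1: Small ring cake in a film bag, 90 by 94 by 24 mm, a bystander. Origin under its middle.
- rattan_ball_a: Woven ball, 58 mm, a bystander. Origin under its middle.
- oval_box_upper: Oval gift box standing on edge, 36 by 118 by 98 mm, a bystander. Origin under its middle.

How it is judged:
By the outcome, as a careful person would: the job done as asked, in the order asked, and still so for the second after the job is handed in, with the robot touching nothing.
It also fails if it takes over 58 s, if anything falls off the work surface, if the arm or the gripper's body presses on something with over 40 N, if the wrist force passes 120 N, or if a joint passes its speed limit or range.

## Robot

A 6-joint arm with a two-finger parallel gripper is mounted at the origin on a cart in front of the work surface, level with it; the furniture and walls round the work are solid. World frame = base frame: x ahead of the robot, y to its left, z up, the work surface at z = 0. Lengths are in m, angles in rad, forces in N, time in s.
With the tool pointing down it reaches from about 0.4 to 0.925 m from the base axis. Payload 3.4 kg.
Tool frame: the origin (TCP) lies midway between the tips of the shut fingers; the grasp point (between the pads) lies 19 mm behind it; x points along the fingers, z is the direction in which the jaws open and shut, and the axes are right-handed (so a half turn about x gives the same grasp; the last joint's range is limited). The gripper opens to 85 mm and grips with 20 to 120 N. Pads are 22 mm wide; open, the fingers measure 114 mm over their backs; the gripper's body (76 mm by 85 mm) begins 54 mm behind the grasp point. The pads swing forward as they close: fully open they stand 13 mm farther back than shut.
Start: joints at [-1.292, 0.307, 1.506, -0, 1.328, -0.073], TCP at [0.199, -0.54, 0.231] pointing down, gripper open.
Joint ranges: [-3.12, 3.12], [-1.05, 2.28], [0.14, 2.33], [-1.42, 4.57], [0.1, 2.73], [-2.68, 2.68]. Speed limits (rad/s): [2.57, 2.57, 3.14, 3.14, 3.14, 3.14].

## Interface

Orientations are given as a rotation vector (axis times angle).
In Python, from rig import readout, imaging, ticket gives the robot as it stands. The module is installed in compiled form; this text tells all that it offers.
- The arm moves only by the shell command python3 -m creep 'ROWS'. ROWS is JSON, one flat list of numbers, 7 for each row, row after row: the shift along the tool's x, y, z in cm, then the turn, a rotation vector about the tool's x, y, z in degrees, then the finger opening in cm, from 0 to 8.54. In form: [x, y, z, rx, ry, rz, claw, x, y, z, rx, ry, rz, claw, ...]. A call has 1 to 5 rows; each row is the pose to reach, as a shift and turn from the pose commanded when the call began, along the tool's axes at that moment; what a row does not reach only later rows make up. A row lasts 1/12 s, in which the tool goes at most 41.7 mm and 7.16 degrees, less where a joint would pass 70% of its speed; a pose out of reach is approached as far as the arm can. A call with a gripper value outside its range is refused whole. The fingers move at their own pace and stop on an object; the grip force is fixed at half the most. Time passes only in rows, so rows that repeat a pose let the fingers close. It gives the time, the measured TCP pose, the force and the opening at its end, in the units of the state.
- readout.read_state(): the state, without advancing time (a new reading comes with each control period).
- imaging.camera(name): name is "scene" or "top"; returns a dict with "frame" (480x640x3 uint8, red, green, blue), "fx", "fy", "cx", "cy" (pixels), "R" (3x3) and "t" (3): a world point X has camera coordinates R X + t. Camera axes: x right, y down, z forward; pixel columns grow to the right and rows downward; lengths in m; the calibration is good to about 2 mm. A picture is of the moment at which its call begins. There is no depth.
- ticket.finish_job(): hands the job in, once; it reports no verdict.
The state is a dict: "time": time; "joint_positions": joint angles; "qd": joint speeds; "tau": joint torques, N m; "tcp_pos": TCP position; "eef_rot": TCP orientation; "force": force on the tool from outside, world axes, zero at the start; "ft_torque": the same for the moment, N m; "gripper_width": finger opening in m.
Only numpy, scipy, OpenCV 4.12 (cv2) and the standard library are available. Lean on these libraries where they do the work, as an engineer would, in place of code of your own. Each camera call takes 0.05 s, during which the arm holds its last target.

## Working session

There is one attempt and no reset: what is moved stays moved. The work goes in short steps, Python scripts to look and compute and a shell command to move; the robot and the scene stay as the last step left them, time stands still between calls to the robot, and variables do not carry over. Pictures are saved under pics/ and viewed, and the job is handed in when it is done.

```bash
mkdir -p pics; ls; python3 - <<'E'
from rig import readout, imaging
import cv2,numpy as np
s=readout.read_state()
for k,v in s.items(): print(k,np.round(v,4))
for n in("scene","top"):
    c=imaging.camera(n); cv2.imwrite(f"pics/{n}0.png",c["frame"][:,:,::-1])
    print(n,c["fx"],c["cx"],c["cy"],np.round(c["R"],4).tolist(),np.round(c["t"],4), "cam pos",np.round(-np.array(c["R"]).T@c["t"],3))
E
```

```text
pics
time 0.0
joint_positions [-1.2915  0.3076  1.5076 -0.      1.3284 -0.0735]
qd [ 0.0003 -0.0014 -0.0005  0.0014  0.0006 -0.0005]
tau [ 3.50000e-03 -4.57541e+01 -2.51913e+01  3.00000e-04  1.32000e-02
 -0.00000e+00]
tcp_pos [ 0.1985 -0.5389  0.2304]
eef_rot [ 0.9468  1.3573 -0.9447]
force [ 0.3261 -0.7221 -0.1549]
ft_torque [ 0.0155  0.0498 -0.0762]
gripper_width 0.0856
scene 488.4849559085968 318.47580687268044 237.74809356161936 [[-0.8506, -0.5257, -0.011], [-0.324, 0.5404, -0.7765], [0.4142, -0.657, -0.63]] [0.4111 0.2937 0.7013] cam pos [0.154 0.518 0.674]
top 433.3829471700828 324.9044240464024 239.3363419616372 [[-0.3166, -0.9485, -0.0024], [-0.8447, 0.2831, -0.4543], [0.4316, -0.1418, -0.8909]] [0.0558 0.5489 0.6625] cam pos [ 0.195 -0.009  0.84 ]
```

View pics/scene0.png

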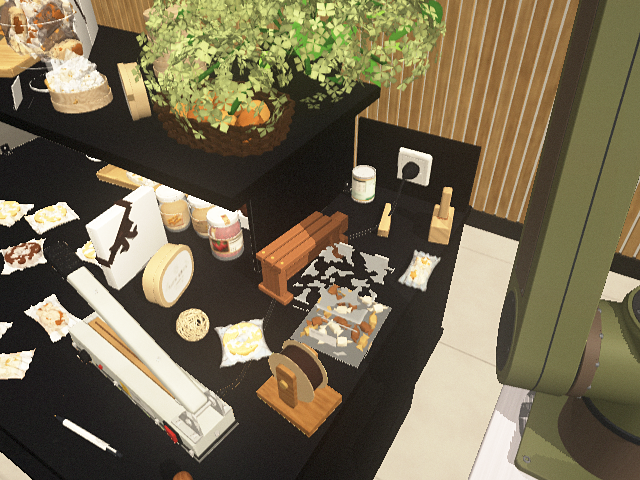

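View pics/top0.png

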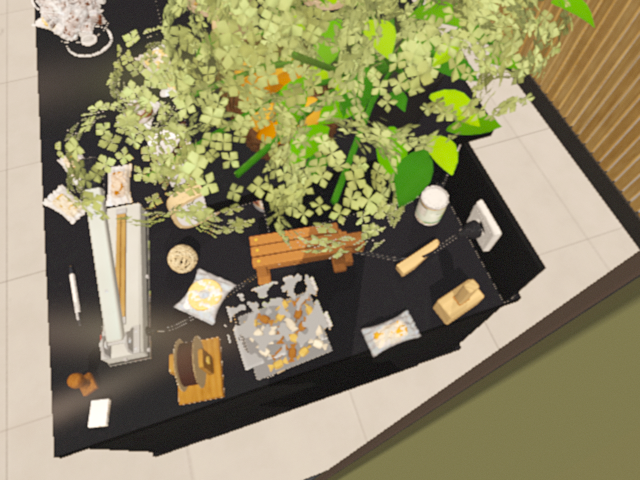

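```bash
python3 - <<'E'
import cv2
a=cv2.imread("pics/scene0.png")[150:310,230:470]; cv2.imwrite("pics/s0z.png",cv2.resize(a,None,fx=3.3,fy=3.3,interpolation=cv2.INTER_CUBIC))
a=cv2.imread("pics/top0.png")[170:340,235:515]; cv2.imwrite("pics/t0z.png",cv2.resize(a,None,fx=2.85,fy=2.85,interpolation=cv2.INTER_CUBIC))
E
```

```text
(no output)
```

View pics/s0z.png

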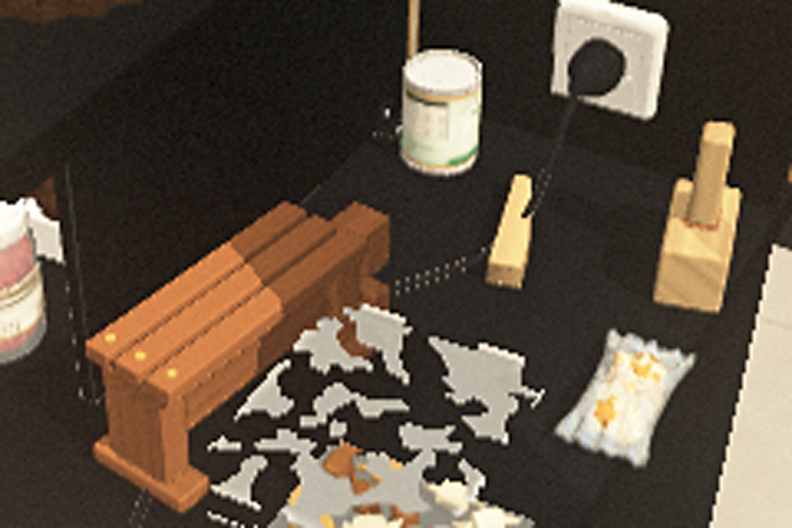

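View pics/t0z.png

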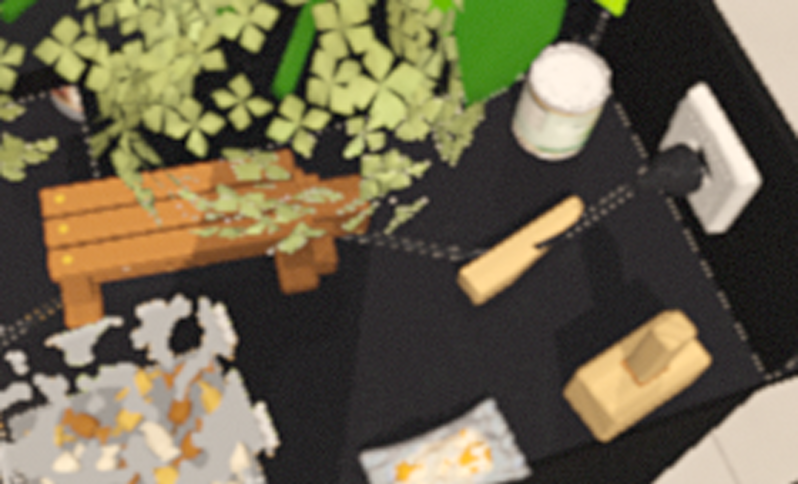

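```bash
cat > h.py <<'E'
import cv2,numpy as np
from rig import readout,imaging
from scipy.spatial.transform import Rotation as Ro
def zoom(src,x0,y0,w,h,f,out,step=10):
    a=cv2.imread(src) if isinstance(src,str) else src
    a=cv2.resize(a[y0:y0+h,x0:x0+w],None,fx=f,fy=f,interpolation=cv2.INTER_CUBIC)
    a=cv2.convertScaleAbs(a,alpha=1.6,beta=15)
    for x in range((x0//step+1)*step,x0+w,step):
        cv2.line(a,(int((x-x0+.5)*f),0),(int((x-x0+.5)*f),6),(255,255,0),1); cv2.putText(a,str(x),(int((x-x0)*f)-10,16),0,.35,(255,255,0),1)
    for y in range((y0//step+1)*step,y0+h,step):
        cv2.line(a,(0,int((y-y0+.5)*f)),(6,int((y-y0+.5)*f)),(255,255,0),1); cv2.putText(a,str(y),(8,int((y-y0+.5)*f)+4),0,.35,(255,255,0),1)
    cv2.imwrite(out,a)
def cams():
    return {n:imaging.camera(n) for n in("scene","top")}
def ray(c,u,v):
    R=np.array(c["R"]);t=np.array(c["t"])
    d=R.T@np.array([(u-c["cx"])/c["fx"],(v-c["cy"])/c["fy"],1]); return -R.T@t,d
def onz(c,u,v,z):
    o,d=ray(c,u,v); return o+d*(z-o[2])/d[2]
def proj(c,X):
    p=np.array(c["R"])@np.array(X)+np.array(c["t"]); return np.array([c["fx"]*p[0]/p[2]+c["cx"],c["fy"]*p[1]/p[2]+c["cy"]])
def tri(c1,p1,c2,p2):
    A=[];b=[]
    for c,p in((c1,p1),(c2,p2)):
        o,d=ray(c,*p); d/=np.linalg.norm(d); M=np.eye(3)-np.outer(d,d); A.append(M); b.append(M@o)
    x=np.linalg.lstsq(np.vstack(A),np.hstack(b),rcond=None)[0]; return x
E
python3 - <<'E'
from h import *
zoom("pics/scene0.png",250,200,110,110,7,"pics/s0r.png")
zoom("pics/top0.png",240,205,150,90,5.3,"pics/t0r.png")
zoom("pics/top0.png",385,220,125,110,6,"pics/t0w.png")
zoom("pics/scene0.png",370,180,95,75,8,"pics/s0w.png")
E
```

```text
(no output)
```

View pics/s0r.png

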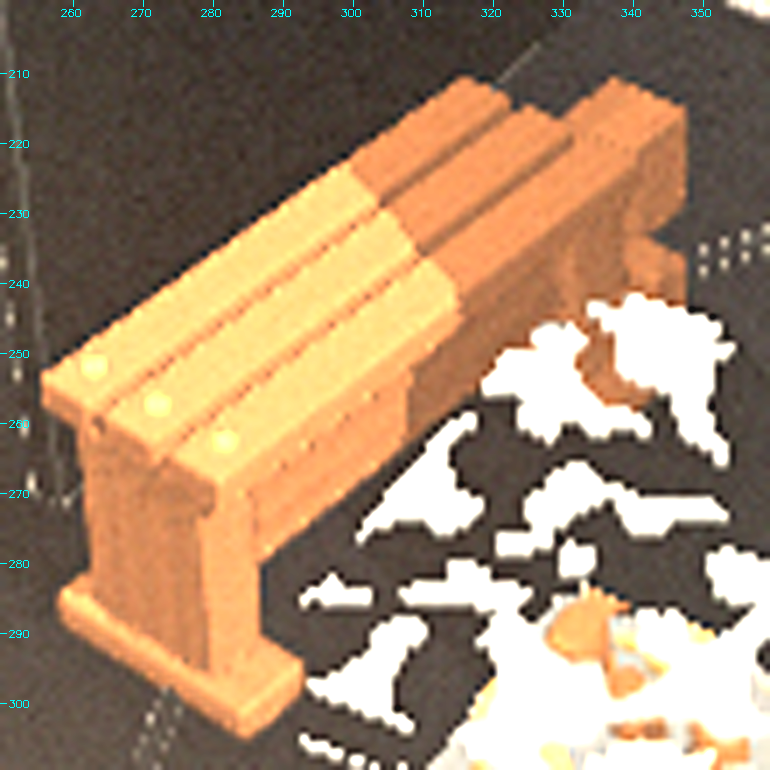

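View pics/t0r.png

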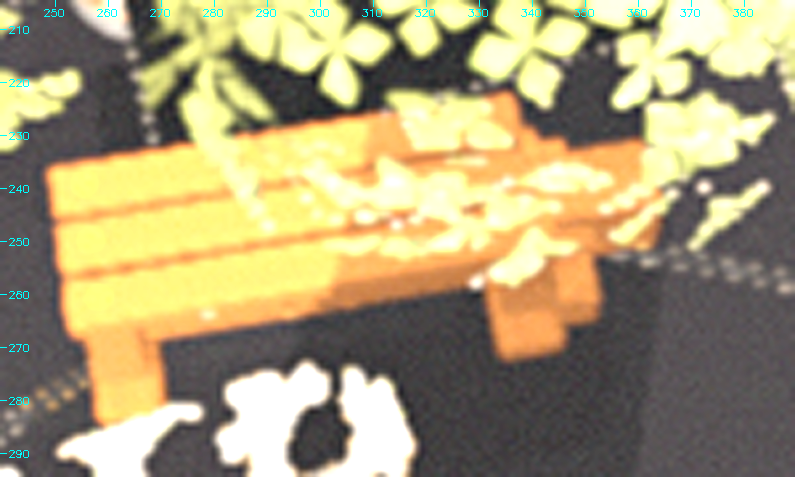

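View pics/t0w.png

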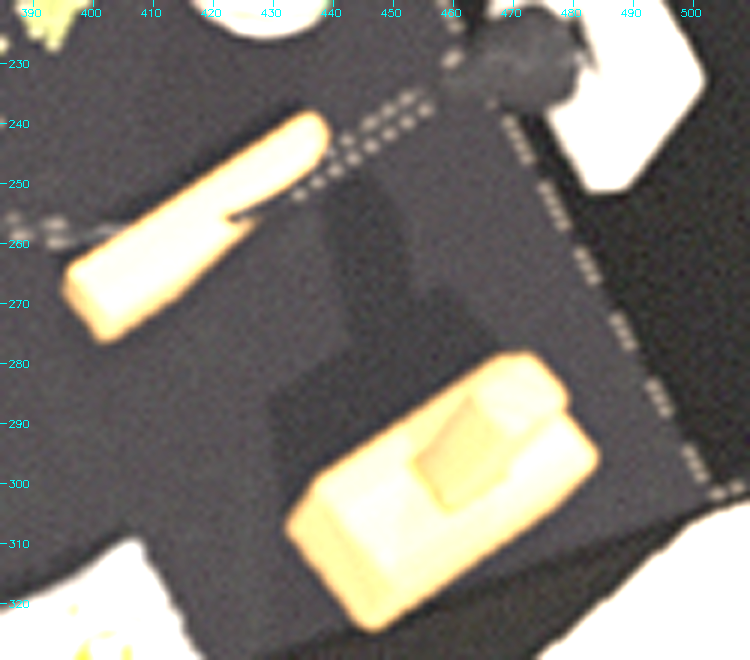

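View pics/s0w.png

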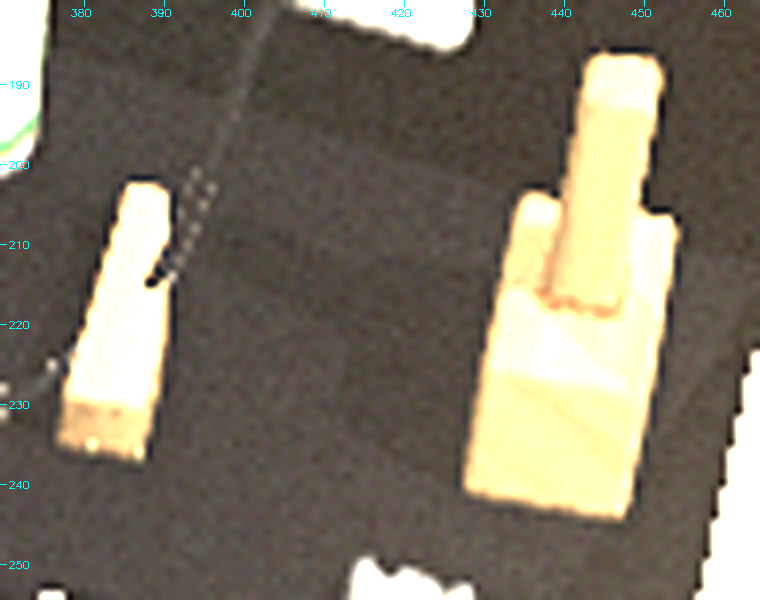

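```bash
cat > m.py <<'E'
from h import *
from scipy.optimize import least_squares
C=cams(); S,T=C["scene"],C["top"]
p=lambda n,x:print(n,np.round(np.array(x)*1000,1))
p("tenonA tri",tri(S,(338,210.5),T,(361,230.5))); p("tenonA S",onz(S,338,210.5,.076));p("tenonB S",onz(S,348,216,.076))
p("slat BL tri",tri(S,(256,254),T,(248.5,236)));p("slat BR tri",tri(S,(317,210.5),T,(338,221.5)))
p("slat FL S",onz(S,280,268,.096))
obs=[(S,338,210.5,'t',14),(S,348,216,'t',-14),(T,361,230.5,'t',14),(S,256,254,'l',36),(T,248.5,236,'l',36),(S,280,268,'l',-36),(S,317,210.5,'r',36),(T,338,221.5,'r',36)]
def f(q):
    r=[]
    c,s=np.cos(q[2]),np.sin(q[2])
    for cam,u,v,k,x in obs:
        y={'t':-.045,'l':q[3],'r':q[4]}[k]; z=.076 if k=='t' else .096; x=x/1000
        r+=list(proj(cam,[q[0]+c*x-s*y,q[1]+s*x+c*y,z])-[u,v])
    return r
o=least_squares(f,[.6,-.2,0,.17,0]);print(np.round(o.x,4),np.round(o.fun,1))
# wedge
for n,P,z in(("hL",(377.5,229.5),.018),("hR",(389,230.5),.018),("hLb",(377,235.5),0),("hRb",(388,237),0),("tL",(385,202),.018),("tR",(391,202.5),.018)): p("S "+n,onz(S,*P,z))
for n,P,z in(("hFar",(396,265.5),.018),("hNear",(404,274.5),.018),("tFar",(435.5,238.5),.018),("tNear",(439.5,243),.018)): p("T "+n,onz(T,*P,z))
# mallet
for n,P,z in(("handtop c",(448,190),.114),("head nearL b",(427.5,241.5),0),("near R b",(448,244.5),0),("near L t",(431,225.5),.046),("nearR t",(450.5,228),.046),("farL t",(435,203.5),.046),("farR t",(454.5,207),.046)): p("S m "+n,onz(S,*P,z))
for n,P,z in(("handtop c",(472,283.5),.114),("t1",(438,299),.046),("t0 near",(452,319),.046),("t far near",(485,297),.046)): p("T m "+n,onz(T,*P,z))
E
python3 m.py
```

```text
tenonA tri [ 561.5 -205.1   74.9]
tenonA S [ 560.3 -203.6   76. ]
tenonB S [ 533.1 -197.4   76. ]
slat BL tri [609.8  10.8  93.9]
slat BR tri [ 588.  -165.1   89.8]
slat FL S [548.2  21.   96. ]
[ 0.5518 -0.1563 -0.1447  0.1749 -0.0015] [ 0.3  0.3  1.  -0.1 -0.5  1.1 -2.  -1.4 -0.7 -1.3  2.9  1.7 -0.3 -1.9
 -0.8 -0.9]
S hL [ 490.9 -256.6   18. ]
S hR [ 467.9 -266.2   18. ]
S hLb [ 491.5 -258.     0. ]
S hRb [ 468.5 -265.7    0. ]
S tL [ 522.3 -359.2   18. ]
S tR [ 509.4 -364.6   18. ]
T hFar [ 489.4 -259.2   18. ]
T hNear [ 465.7 -267.    18. ]
T tFar [ 520.6 -363.2   18. ]
T tNear [ 508.1 -366.6   18. ]
S m handtop c [ 376.1 -336.2  114. ]
S m head nearL b [ 388.8 -295.4    0. ]
S m near R b [ 347.4 -308.5    0. ]
S m near L t [ 386.4 -293.3   46. ]
S m nearR t [ 348.5 -306.1   46. ]
S m farL t [ 408.7 -373.4   46. ]
S m farR t [ 367.1 -382.7   46. ]
T m handtop c [ 379.6 -345.   114. ]
T m t1 [ 389. -300.   46.]
T m t0 near [ 344.8 -308.    46. ]
T m t far near [ 364.  -387.4   46. ]
```

```bash
cat >> m.py <<'E'
print("refit")
obs=[(S,338,210.5,'t',14),(S,348,216,'t',-14),(T,361,230.5,'t',14),(S,256,253.5,'l',1),(T,248.5,236,'l',1),(S,281.5,268.8,'l',-1),(S,317,210.5,'r',1),(T,338,221.5,'r',1)]
def f(q):
    r=[]
    c,s=np.cos(q[2]),np.sin(q[2])
    for cam,u,v,k,x in obs:
        y={'t':-.045,'l':q[4]+.175,'r':q[4]}[k]; z=.076 if k=='t' else .096; x=x/1000 if k=='t' else x*q[3]
        r+=list(proj(cam,[q[0]+c*x-s*y,q[1]+s*x+c*y,z])-[u,v])
    return r
o=least_squares(f,[.6,-.2,0,.036,0]);print(np.round(o.x,4),np.round(o.fun,1))
q=o.x;c,s=np.cos(q[2]),np.sin(q[2])
for nm,P in(("foot",[(-36,0,16),(-36,26,16),(-36,0,0),(-36,26,0),(-36,-26,16)]),("cleat",[(-35,-2,47.9),(-35,-17,47.9),(-15,-17,47.9)]),("tenon",[(-14,-45,76),(-14,-45,40),(14,-45,76)]),("slatFL",[(-36,175,96),(36,175,96)])):
    for x,y,z in P:
        X=[q[0]+(c*x-s*y)/1e3,q[1]+(s*x+c*y)/1e3,z/1e3]; print(nm,x,y,z,"S",np.round(proj(S,X),1),"T",np.round(proj(T,X),1))
E
python3 m.py|sed -n '/refit/,$p'
```

```text
refit
[ 5.531e-01 -1.571e-01 -1.378e-01  3.210e-02 -4.000e-04] [-0.2 -0.1  0.6 -0.6 -0.4  0.4 -0.3 -0.3 -0.1  0.4  0.1 -0.5  0.4 -1.3
 -0.9  0.3]
foot -36 0 16 S [343.2 253. ] T [342.5 269.2]
foot -36 26 16 S [335.4 259.5] T [330.1 271.3]
foot -36 0 0 S [343.  258.8] T [342.3 272.2]
foot -36 26 0 S [335.3 265.4] T [330.1 274.3]
foot -36 -26 16 S [350.7 246.7] T [354.8 267. ]
cleat -35 -2 47.9 S [343.7 240.4] T [343.9 262.3]
cleat -35 -17 47.9 S [348.2 236.7] T [351.3 261. ]
cleat -15 -17 47.9 S [340.4 232.9] T [349.2 252.1]
tenon -14 -45 76 S [348.6 215.4] T [363.7 243.2]
tenon -14 -45 40 S [348.1 229.2] T [362.3 251.1]
tenon 14 -45 76 S [337.8 210.4] T [360.6 230.9]
slatFL -36 175 96 S [283.1 269.4] T [252.  268.3]
slatFL 36 175 96 S [254.  252.5] T [247.9 234.6]
```

```bash
cat > g.py <<'E'
import sys; from h import *
def st():
    s=readout.read_state(); return s,np.array(s["tcp_pos"]),Ro.from_rotvec(s["eef_rot"]).as_matrix()
def target(p,jaw):
    j=np.radians(jaw); x=np.array([0,0,-1.]); z=np.array([np.cos(j),np.sin(j),0]); return np.array(p),np.column_stack([x,np.cross(z,x),z])
def delta(p,jaw):
    s,P,R=st(); t,Rt=target(p,jaw)
    d=R.T@(t-P)*100; r=np.degrees(Ro.from_matrix(R.T@Rt).as_rotvec())
    ang=np.degrees(np.arctan2(R[1,2],R[0,2]))
    print("t",round(s["time"],2),"tcp mm",np.round(P*1e3,1),"jaw",round(ang,1),"F",np.round(s["force"],1),"w",round(s["gripper_width"]*1e3,1),"q",np.round(s["joint_positions"],2))
    print("ROW",np.round(np.r_[d,r],2), "dist mm",np.round((t-P)*1e3,1))
RO=np.array([.5531,-.1571]);RY=-.1378
def riser(x,y,z):  # mm riser frame -> world m
    c,s=np.cos(RY),np.sin(RY); return [RO[0]+(c*x-s*y)/1e3,RO[1]+(s*x+c*y)/1e3,z/1e3]
def inr(P):
    c,s=np.cos(RY),np.sin(RY); d=(np.array(P[:2])-RO)*1e3; return np.round([c*d[0]+s*d[1],-s*d[0]+c*d[1],P[2]*1e3],1)
if __name__=="__main__":
    a=sys.argv
    if a[1]=="w": delta([float(v)/1e3 for v in a[2:5]],float(a[5]))
    elif a[1]=="r": delta(riser(*map(float,a[2:5])),float(a[5])+np.degrees(RY))
    s,P,R=st(); print("riser frame tcp",inr(P))
E
python3 g.py w 483.7 -277.6 60 16.9; python3 g.py w 483.7 -277.6 60 196.9
```

```text
t 0.3 tcp mm [ 198.6 -539.4  231. ] jaw -69.8 F [-0.1  0.5 -0.2] w 85.4 q [-1.29  0.31  1.51  0.    1.33 -0.07]
ROW [ 1.711e+01  3.580e+01 -1.471e+01 -8.669e+01 -3.000e-02 -3.000e-02] dist mm [ 285.1  261.8 -171. ]
riser frame tcp [-298.6 -427.4  231. ]
t 0.3 tcp mm [ 198.6 -539.4  231. ] jaw -69.8 F [-0.1  0.5 -0.2] w 85.4 q [-1.29  0.31  1.51  0.    1.33 -0.07]
ROW [ 1.711e+01  3.580e+01 -1.471e+01  9.331e+01 -3.000e-02  3.000e-02] dist mm [ 285.1  261.8 -171. ]
riser frame tcp [-298.6 -427.4  231. ]
```

```bash
python3 -m creep '[2,35.8,-14.7,93.3,0,0,5,2,35.8,-14.7,93.3,0,0,5,2,35.8,-14.7,93.3,0,0,5,2,35.8,-14.7,93.3,0,0,5,2,35.8,-14.7,93.3,0,0,5]'; python3 g.py w 483.7 -277.6 200 196.9
```

```text
time: 0.72
tcp_pos: [0.3422, -0.408, 0.2213]
eef_rot: [1.379, 1.09, -1.379]
force: [-0.1, -0.2, -0.4]
gripper_width: 0.0498
t 0.72 tcp mm [ 342.2 -408.   221.3] jaw -103.4 F [-0.1 -0.2 -0.4] w 49.8 q [-0.95  0.26  1.61  0.    1.28  0.85]
ROW [ 2.130e+00  1.075e+01 -1.596e+01  5.973e+01 -1.000e-02 -0.000e+00] dist mm [141.5 130.4 -21.3]
riser frame tcp [-174.4 -277.5  221.3]
```

```bash
python3 -m creep '[2.1,10.75,-15.96,59.7,0,0,5,2.1,10.75,-15.96,59.7,0,0,5,2.1,10.75,-15.96,59.7,0,0,5,2.1,10.75,-15.96,59.7,0,0,5,2.1,10.75,-15.96,59.7,0,0,5]'; python3 g.py w 483.7 -277.6 60 196.9
```

```text
time: 1.13
tcp_pos: [0.48, -0.2796, 0.2007]
eef_rot: [1.77, 0.717, -1.77]
force: [0.4, -0.9, -0.7]
gripper_width: 0.0504
t 1.13 tcp mm [ 480.  -279.6  200.7] jaw -135.9 F [ 0.4 -0.9 -0.7] w 50.4 q [-0.6   0.31  1.59 -0.    1.24  1.77]
ROW [ 1.407e+01  1.000e-01 -4.100e-01  2.722e+01 -0.000e+00 -2.000e-02] dist mm [   3.7    2.  -140.7]
riser frame tcp [ -55.5 -131.4  200.7]
```

```bash
python3 -m creep '[14,0.1,-0.4,27.2,0,0,4.5,14,0.1,-0.4,27.2,0,0,4.5,14,0.1,-0.4,27.2,0,0,4.5,14,0.1,-0.4,27.2,0,0,4.5,14,0.1,-0.4,27.2,0,0,4.5]'; python3 g.py w 483.7 -277.6 25 196.9
python3 - <<'E'
from h import *
C=cams()
zoom(C["scene"]["frame"][:,:,::-1].copy(),330,140,130,120,6,"pics/s1.png")
zoom(C["top"]["frame"][:,:,::-1].copy(),370,200,130,110,6,"pics/t1.png")
E
```

```text
time: 1.55
tcp_pos: [0.4794, -0.2765, 0.0564]
eef_rot: [2.056, 0.318, -2.071]
force: [-0.8, 0.8, 1.3]
gripper_width: 0.0451
t 1.55 tcp mm [ 479.4 -276.5   56.4] jaw -162.9 F [-0.8  0.8  1.3] w 45.1 q [-0.6   0.47  1.76  0.    0.92  2.24]
ROW [ 3.13  0.26 -0.39  0.24  0.35  0.43] dist mm [  4.3  -1.1 -31.4]
riser frame tcp [ -56.6 -128.4   56.4]
```

View pics/s1.png

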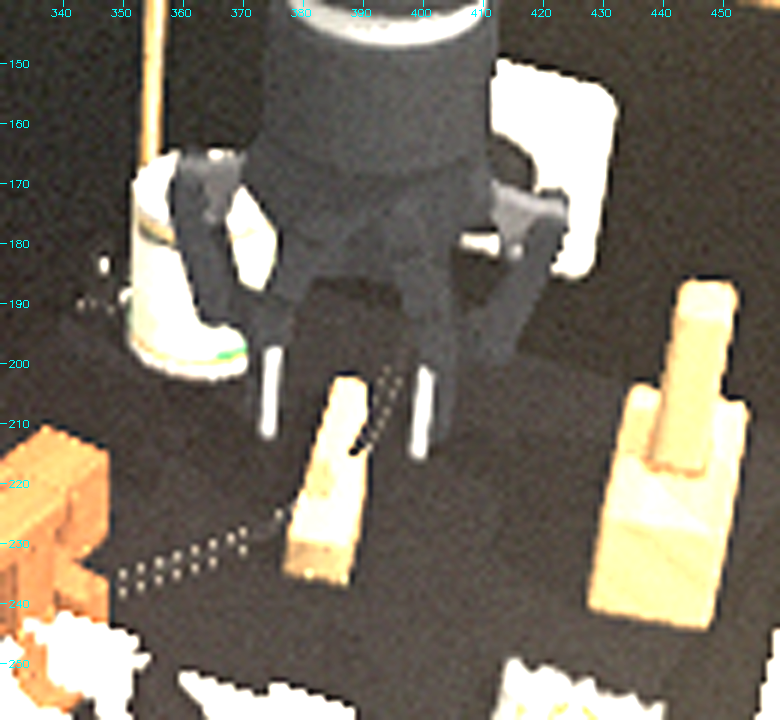

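View pics/t1.png

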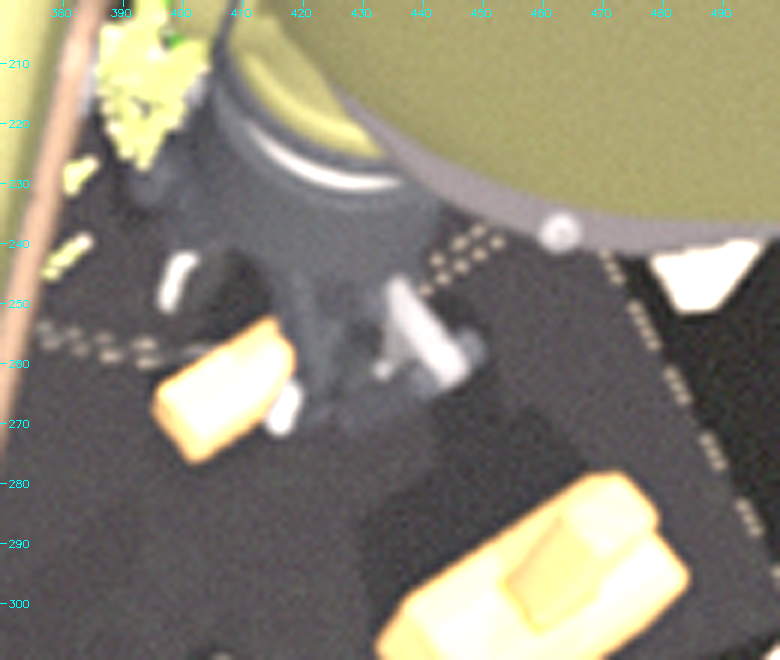

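```bash
python3 -m creep '[4.9,0.2,-0.4,0.2,0,0,4.5,4.9,0.2,-0.4,0.2,0,0,4.5,4.9,0.2,-0.4,0.2,0,0,4.5]'; python3 g.py w 483.7 -277.6 3 196.9
```

```text
time: 1.9
tcp_pos: [0.4861, -0.2794, 0.0113]
eef_rot: [2.059, 0.312, -2.064]
force: [-0.3, 0.7, -0.0]
gripper_width: 0.0448
t 1.9 tcp mm [ 486.1 -279.4   11.3] jaw -162.9 F [-0.3  0.7 -0. ] w 44.8 q [-0.6   0.54  1.79 -0.    0.82  2.25]
ROW [ 0.83 -0.24  0.17  0.23  0.1   0.13] dist mm [-2.4  1.8 -8.3]
riser frame tcp [ -49.6 -130.3   11.3]
```

```bash
python3 -m creep '[0.8,-0.2,0.1,0.2,0,0,4.5,0.8,-0.2,0.1,0.2,0,0,4.5]'; python3 g.py w 483.7 -277.6 3 196.9; python3 -m creep '[0,0,0,0,0,0,1.5,0,0,0,0,0,0,1.5,0,0,0,0,0,0,1.5,0,0,0,0,0,0,1.5,0,0,0,0,0,0,1.5]'; python3 g.py w 483.7 -277.6 3 196.9
```

```text
time: 2.07
tcp_pos: [0.4852, -0.2781, 0.0045]
eef_rot: [2.064, 0.305, -2.063]
force: [-0.2, 0.4, -0.0]
gripper_width: 0.0451
t 2.07 tcp mm [ 485.2 -278.1    4.5] jaw -163.1 F [-0.2  0.4 -0. ] w 45.1 q [-0.6   0.55  1.8   0.    0.8   2.25]
ROW [ 0.15 -0.1   0.13 -0.04 -0.02 -0.02] dist mm [-1.5  0.5 -1.5]
riser frame tcp [ -50.6 -129.2    4.5]
time: 2.48
tcp_pos: [0.486, -0.2786, 0.0053]
eef_rot: [2.064, 0.304, -2.061]
force: [-0.8, 0.4, 7.3]
gripper_width: 0.0212
t 2.48 tcp mm [ 486.  -278.6    5.3] jaw -163.1 F [-0.8  0.4  7.3] w 21.2 q [-0.6   0.54  1.8  -0.    0.8   2.25]
ROW [ 0.23 -0.17  0.2  -0.05 -0.08 -0.11] dist mm [-2.3  1.  -2.3]
riser frame tcp [ -49.7 -129.6    5.3]
```

```bash
python3 -m creep '[-6,0,0,0,0,0,1.5,-12,0,0,0,0,0,1.5,-12,0,0,0,0,0,1.5,-12,0,0,0,0,0,1.5]'; python3 g.py r -130 -17 120 -90
python3 - <<'E'
from h import *
C=cams()
zoom(C["scene"]["frame"][:,:,::-1].copy(),330,100,130,120,6,"pics/s2.png")
zoom(C["top"]["frame"][:,:,::-1].copy(),350,200,130,110,6,"pics/t2.png")
E
```

```text
time: 2.82
tcp_pos: [0.4899, -0.2812, 0.1316]
eef_rot: [2.07, 0.295, -2.048]
force: [2.1, -1.0, -0.4]
gripper_width: 0.0213
t 2.82 tcp mm [ 489.9 -281.2  131.6] jaw -163.1 F [ 2.1 -1.  -0.4] w 21.3 q [-0.6   0.38  1.67  0.    1.07  2.25]
ROW [  0.97 -13.95   2.89 -65.25  -0.1   -0.89] dist mm [-67.9 125.1 -11.6]
riser frame tcp [ -45.5 -131.6  131.6]
```

View pics/s2.png

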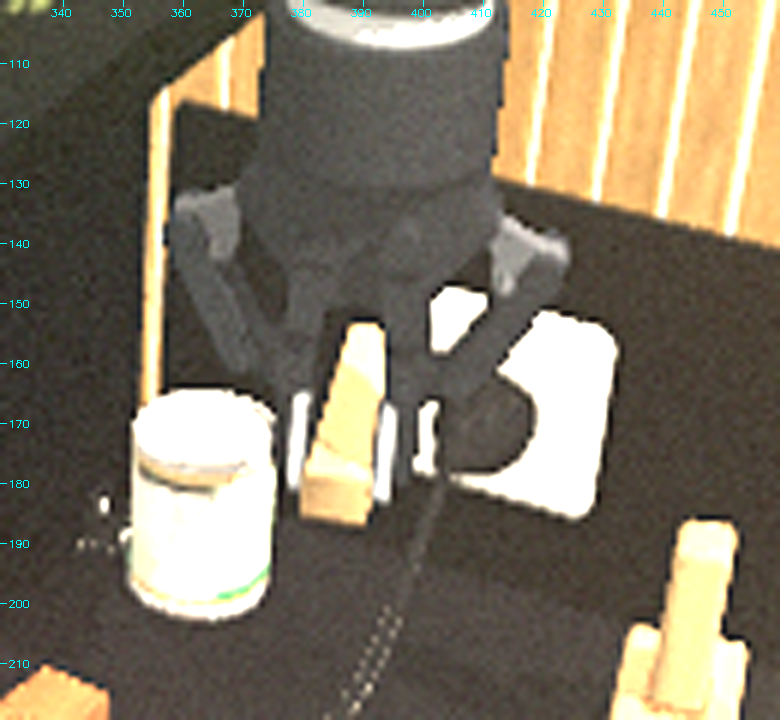

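View pics/t2.png

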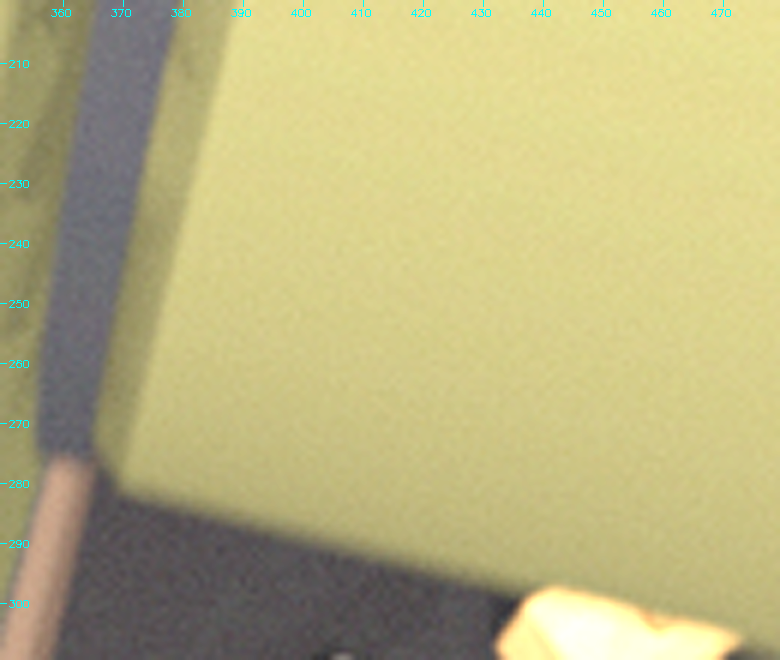

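```bash
python3 -m creep '[1,-13.9,2.9,-65.2,0,0,1.5,1,-13.9,2.9,-65.2,0,0,1.5,1,-13.9,2.9,-65.2,0,0,1.5,1,-13.9,2.9,-65.2,0,0,1.5,1,-13.9,2.9,-65.2,0,0,1.5]'; python3 g.py r -120 -17 100 -90
```

```text
time: 3.33
tcp_pos: [0.4105, -0.1481, 0.1113]
eef_rot: [1.662, 0.843, -1.674]
force: [0.4, -0.6, -1.9]
gripper_width: 0.0213
t 3.33 tcp mm [ 410.5 -148.1  111.3] jaw -126.9 F [ 0.4 -0.6 -1.9] w 21.3 q [-0.44  0.26  1.94  0.    0.95  1.77]
ROW [  1.1    2.29  -0.54 -28.97  -0.08   0.64] dist mm [ 21.4  -9.4 -11.3]
riser frame tcp [-142.5  -10.7  111.3]
```

```bash
python3 -m creep '[1.1,2.3,-0.5,-29,0,0,1.5,1.1,2.3,-0.5,-29,0,0,1.5,1.1,2.3,-0.5,-29,0,0,1.5,1.1,2.3,-0.5,-29,0,0,1.5,1.1,2.3,-0.5,-29,0,0,1.5]'; python3 g.py r -118 -17 60 -90
```

```text
time: 3.75
tcp_pos: [0.437, -0.1627, 0.1011]
eef_rot: [1.312, 1.143, -1.315]
force: [-0.5, -0.5, -1.2]
gripper_width: 0.0213
t 3.75 tcp mm [ 437.  -162.7  101.1] jaw -98.1 F [-0.5 -0.5 -1.2] w 21.3 q [-0.45  0.31  1.9  -0.    0.94  1.27]
ROW [ 4.11 -0.37 -0.44 -0.25 -0.07  0.23] dist mm [ -3.2   4.9 -41.1]
riser frame tcp [-114.2  -21.4  101.1]
```

Descend to just above insertion height and look.

```bash
python3 -m creep '[4.5,-0.3,-0.4,-0.2,0,0.2,1.5,4.5,-0.3,-0.4,-0.2,0,0.2,1.5,4.5,-0.3,-0.4,-0.2,0,0.2,1.5,4.5,-0.3,-0.4,-0.2,0,0.2,1.5]'; python3 g.py r -118 -17 55.5 -90
cat > look.py <<'E'
from h import *
import sys
n,x,y,w,h,f,x2,y2,w2,h2,f2=sys.argv[1],*map(int,sys.argv[2:12])
C=cams()
zoom(C["scene"]["frame"][:,:,::-1].copy(),x,y,w,h,f,f"pics/s{n}.png")
zoom(C["top"]["frame"][:,:,::-1].copy(),x2,y2,w2,h2,f2,f"pics/t{n}.png")
E
python3 look.py 3 310 160 130 100 6 320 200 140 110 5
```

```text
time: 4.08
tcp_pos: [0.4353, -0.1587, 0.0574]
eef_rot: [1.315, 1.138, -1.313]
force: [-0.2, 0.3, -0.9]
gripper_width: 0.022
t 4.08 tcp mm [ 435.3 -158.7   57.4] jaw -98.2 F [-0.2  0.3 -0.9] w 22.0 q [-0.44  0.37  1.96  0.    0.81  1.27]
ROW [ 0.19 -0.16 -0.07 -0.33 -0.04 -0.05] dist mm [-1.4  0.9 -1.9]
riser frame tcp [-116.4  -17.7   57.4]
```

View pics/s3.png

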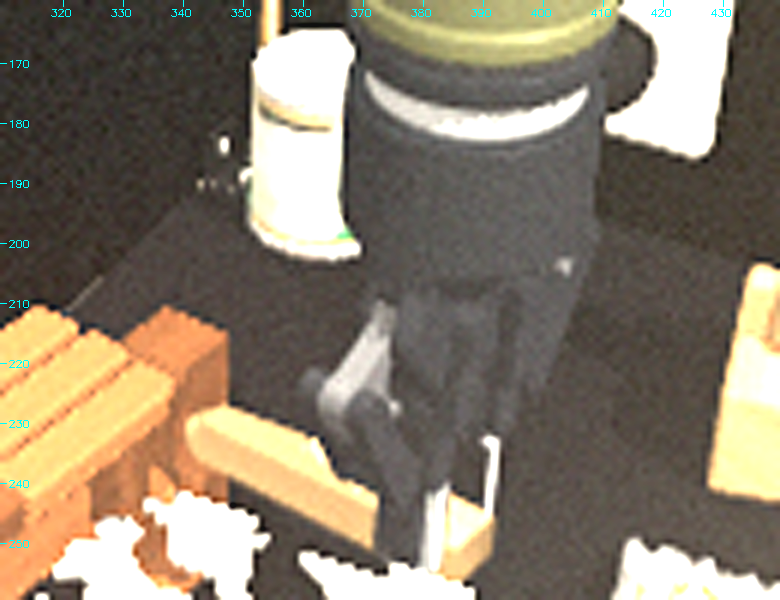

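View pics/t3.png

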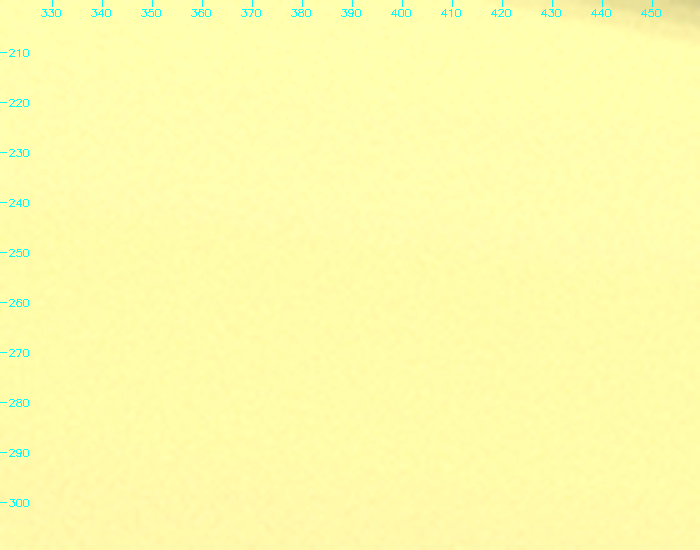

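```bash
cat > pw.py <<'E'
from g import *
C=cams();S=C["scene"]
s,P,R=st(); t=inr(P); print(t, s["force"],s["time"])
for n,dx,y,z in(("head -y top",-17.5,-11.5,18),("head -y bot",-17.5,-11.5,0),("head +y bot",-17.5,11.5,0),("thin +y top",92.5,11.5,18),("thin +y bot",92.5,11.5,0),("thin -y top",92.5,1.5,18)):
    print(n,np.round(proj(S,riser(t[0]+dx,t[1]+y,t[2]-5.3+z)),1))
E
python3 pw.py
```

```text
[-114.4  -18.4   59. ] [-0.66456732  0.34143185  0.43396353] 4.2833
head -y top [392.9 243.7]
head -y bot [392.1 250.8]
head +y bot [385.5 256.8]
thin +y top [340.2 227.4]
thin +y bot [340.1 234.4]
thin -y top [343.3 225. ]
```

```bash
python3 -c "
from g import *
for i in range(6):
    imaging.camera('scene'); s,P,R=st(); print(inr(P),np.round(s['force'],1),np.round(R[2],4))"; python3 g.py r -100 -16.5 54.6 -90
```

```text
[-114.5  -18.3   58.9] [ 0.4  0.1 -0.1] [-1.0e+00  5.8e-03  7.0e-04]
[-114.7  -18.3   58.8] [-0.3  0.5 -0.8] [-1.0e+00  5.5e-03  6.0e-04]
[-114.9  -18.2   58.7] [ 0.  -0.4  0.1] [-1.0e+00  5.2e-03  5.0e-04]
[-115.   -18.1   58.5] [ 0.5 -0.1  0.7] [-1.0e+00  4.9e-03  4.0e-04]
[-115.2  -18.1   58.3] [ 0.1  0.7 -0.6] [-1.0e+00  4.6e-03  3.0e-04]
[-115.3  -18.1   58.2] [-0.  -0.6  0.2] [-1.0e+00  4.3e-03  2.0e-04]
t 4.58 tcp mm [ 436.4 -159.2   58.2] jaw -98.2 F [-0.  -0.6  0.2] w 21.4 q [-0.44  0.37  1.96  0.    0.81  1.27]
ROW [ 0.37  1.53 -0.16 -0.26  0.01 -0.24] dist mm [15.4 -0.6 -3.6]
riser frame tcp [-115.3  -18.1   58.2]
```

```bash
python3 -m creep '[0.2,0.4,-0.15,-0.2,0,-0.2,1.5,0.2,0.4,-0.15,-0.2,0,-0.2,1.5,0.2,0.4,-0.15,-0.2,0,-0.2,1.5]'; python3 g.py r -100 -16.5 54.6 -90; for i in 1 2 3; do python3 -c "
from g import *
imaging.camera('scene')
s,P,R=st(); print(inr(P))";done
```

```text
time: 4.83
tcp_pos: [0.4409, -0.1582, 0.0557]
eef_rot: [1.31, 1.14, -1.31]
force: [0.3, -0.8, -1.0]
gripper_width: 0.0216
t 4.83 tcp mm [ 440.9 -158.2   55.7] jaw -97.9 F [ 0.3 -0.8 -1. ] w 21.6 q [-0.43  0.38  1.95 -0.    0.81  1.27]
ROW [ 0.11  1.1   0.   -0.04  0.   -0.01] dist mm [10.9 -1.5 -1.1]
riser frame tcp [-111.   -16.5   55.7]
[-111.3  -16.4   55.7]
[-111.5  -16.4   55.7]
[-111.6  -16.5   55.7]
```

```bash
python3 -m creep '[0.1,0.3,0,0,0,0,1.5,0.1,0.8,0,0,0,0,1.5,0.1,1.3,0,0,0,0,1.5]'; python3 g.py r -80 -16 54.6 -90;  python3 -m creep '[0,0.5,0,0,0,0,1.5,0,1,0,0,0,0,1.5,0,1,0,0,0,0,1.5]'; python3 g.py r -75 -16 54.6 -90; python3 pw.py; python3 look.py 4 310 180 110 90 7 320 200 140 110 5
```

```text
time: 5.23
tcp_pos: [0.4537, -0.16, 0.0548]
eef_rot: [1.311, 1.14, -1.311]
force: [-0.0, -1.4, -0.4]
gripper_width: 0.0218
t 5.23 tcp mm [ 453.7 -160.    54.8] jaw -98.0 F [-0.  -1.4 -0.4] w 21.8 q [-0.43  0.39  1.92  0.    0.82  1.28]
ROW [ 0.02  1.8  -0.06 -0.06 -0.   -0.  ] dist mm [18.  -1.9 -0.2]
riser frame tcp [-98.  -16.5  54.8]
time: 5.48
tcp_pos: [0.4651, -0.1619, 0.055]
eef_rot: [1.311, 1.139, -1.309]
force: [-0.2, 0.0, -0.4]
gripper_width: 0.0213
t 5.48 tcp mm [ 465.1 -161.9   55. ] jaw -97.9 F [-0.2  0.  -0.4] w 21.3 q [-0.42  0.4   1.9   0.    0.83  1.29]
ROW [ 0.04  1.15 -0.08 -0.04  0.03 -0.12] dist mm [11.5 -0.8 -0.4]
riser frame tcp [-86.5 -16.8  55. ]
[-88.2 -16.5  54.8] [-0.31636753 -0.49857644 -0.80568271] 5.5833
head -y top [380.8 240.4]
head -y bot [380.2 247.5]
head +y bot [373.5 253.4]
thin +y top [329.5 224.5]
thin +y bot [329.4 231.5]
thin -y top [332.5 222.2]
```

View pics/s4.png

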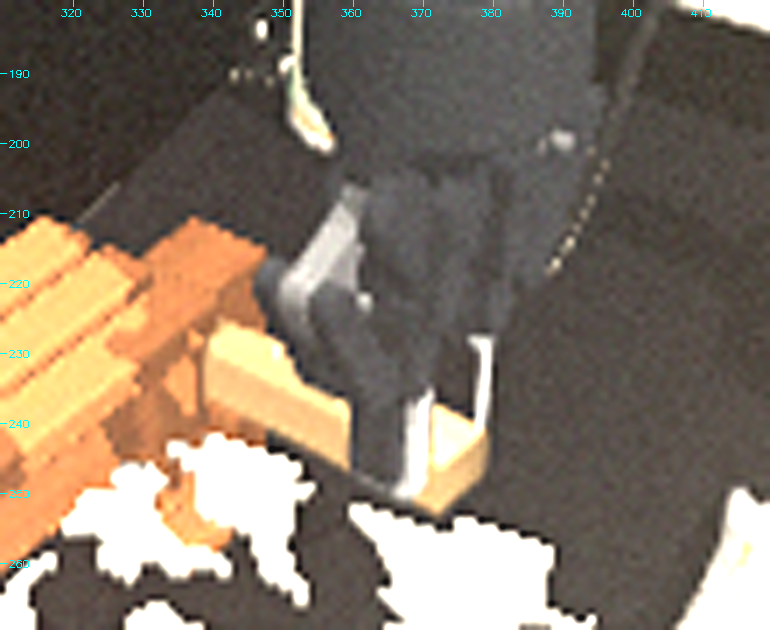

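```bash
python3 -m creep '[0,0.7,0,0,0,0,1.5,0,1.4,0,0,0,0,1.5,0,1.4,0,0,0,0,1.5,0,1.4,0,0,0,0,1.5]'; python3 -m creep '[0,0.5,0,0,0,0,1.5,0,0.9,0,0,0,0,1.5,0,0.9,0,0,0,0,1.5]';python3 g.py r -50 -14 54.6 -90
```

```text
time: 6.02
tcp_pos: [0.478, -0.1635, 0.0549]
eef_rot: [1.311, 1.14, -1.31]
force: [-0.2, -0.3, -0.7]
gripper_width: 0.0212
time: 6.27
tcp_pos: [0.4873, -0.1649, 0.055]
eef_rot: [1.311, 1.139, -1.31]
force: [-0.2, 0.1, 0.4]
gripper_width: 0.0215
t 6.27 tcp mm [ 487.3 -164.9   55. ] jaw -97.9 F [-0.2  0.1  0.4] w 21.5 q [-0.41  0.43  1.85  0.    0.86  1.3 ]
ROW [ 0.04  1.41 -0.28 -0.05  0.02 -0.09] dist mm [14.3  0.8 -0.4]
riser frame tcp [-64.1 -16.8  55. ]
```

Now shift +y toward the board until light contact.

```bash
for i in 1; do python3 -m creep '[0,0,-0.1,0,0,0,1.5,0,0,-0.2,0,0,0,1.5]'; python3 g.py r -50 -14 54.6 -90|tail -1; python3 -m creep '[0,0,-0.1,0,0,0,1.5,0,0,-0.1,0,0,0,1.5]'|grep force; python3 g.py r -50 -14 54.6 -90|tail -1;done
```

```text
time: 6.43
tcp_pos: [0.4865, -0.1634, 0.0549]
eef_rot: [1.309, 1.139, -1.311]
force: [-1.3, -5.5, -1.4]
gripper_width: 0.0212
riser frame tcp [-65.1 -15.3  54.9]
force: [-0.9, -6.9, -2.2]
riser frame tcp [-65.2 -15.1  54.9]
```

```bash
python3 -m creep '[0,0,0.13,0,0,0,1.5,0.07,0,0.13,0,0,0,1.5]'; python3 g.py r -50 -14 54.6 -90|tail -1; python3 -m creep '[0.05,0,0,0,0,0,1.5,0.05,0,0,0,0,0,1.5]'|grep force; python3 g.py r -50 -14 54.6 -90|tail -1
```

```text
time: 6.77
tcp_pos: [0.4863, -0.1633, 0.0543]
eef_rot: [1.311, 1.139, -1.311]
force: [-0.3, -3.7, 0.1]
gripper_width: 0.0217
riser frame tcp [-65.4 -15.4  54.3]
force: [-1.3, -4.0, 0.5]
riser frame tcp [-65.3 -15.3  53.7]
```

```bash
python3 -m creep '[0,0.5,0.05,0,0,0,1.5,0,1.0,0.05,0,0,0,1.5,0,1.0,0.05,0,0,0,1.5]'|grep force; python3 g.py r -50 -14 54.6 -90|tail -1; python3 -m creep '[0,0.3,0,0,0,0,1.5,0,0.3,0,0,0,0,1.5]'|grep force; python3 g.py r -50 -14 54.6 -90|tail -1
```

```text
force: [0.4, -3.5, -0.6]
riser frame tcp [-54.4 -15.6  53.6]
force: [-4.0, -5.4, 0.5]
riser frame tcp [-53.4 -15.5  53.3]
```

```bash
python3 -m creep '[0,0,0,0,0,0,1.5,0,0,0,0,0,0,1.5]'|grep force; python3 g.py r -50 -14 54.6 -90|tail -1; python3 -m creep '[0,0.2,0,0,0,0,1.5,0,0.2,0,0,0,0,1.5]'|grep force; python3 g.py r -50 -14 54.6 -90|tail -1
```

```text
force: [-3.0, -3.9, 0.4]
riser frame tcp [-53.4 -15.5  53.3]
force: [-5.0, -3.2, 2.1]
riser frame tcp [-52.5 -15.3  53.3]
```

```bash
python3 -m creep '[0,0,0.1,0,0,0,1.5,0,0,0.1,0,0,0,1.5]'|grep force; python3 g.py r -50 -14 54.6 -90|tail -1; python3 -m creep '[0,0.2,0,0,0,0,1.5,0,0.2,0,0,0,0,1.5]'|grep force; python3 g.py r -50 -14 54.6 -90|tail -1
```

```text
force: [-4.7, -0.9, 2.6]
riser frame tcp [-52.4 -15.5  53.3]
force: [-8.2, 0.1, 3.9]
riser frame tcp [-51.3 -15.4  53.2]
```

```bash
python3 -m creep '[0,-0.2,0,0,0,0,1.5,0,-0.2,0,0,0,0,1.5]'|grep force; python3 -m creep '[0,0,0,0,0,0,4.5,0,0,0,0,0,0,4.5,0,0,0,0,0,0,4.5,0,0,0,0,0,0,4.5]'; python3 pw.py; python3 look.py 5 310 180 110 90 7 320 200 140 110 5
```

```text
force: [-2.2, 2.0, 0.8]
time: 8.52
tcp_pos: [0.5017, -0.1665, 0.0538]
eef_rot: [1.311, 1.139, -1.31]
force: [-0.1, 0.5, -0.6]
gripper_width: 0.0449
[-50.  -16.4  53.7] [ 0.63480765  1.09493579 -0.47485447] 8.6167
head -y top [364.8 233.3]
head -y bot [364.3 240.2]
head +y bot [357.6 245.9]
thin +y top [315.1 218. ]
thin +y bot [315.2 224.8]
thin -y top [318.1 215.7]
```

View pics/s5.png

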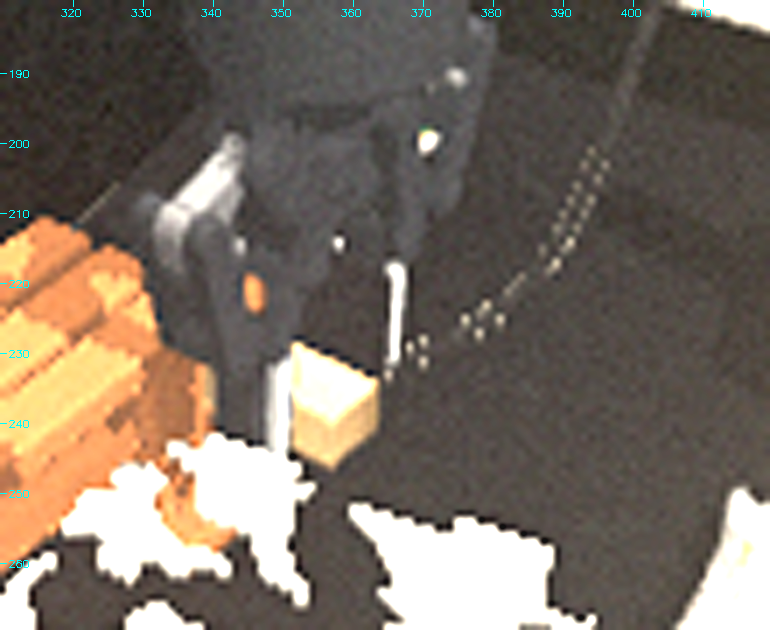

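```bash
python3 -m creep '[-4,0,0,0,0,0,4.5,-8,0,0,0,0,0,5,-11,0,0,0,0,0,5,-11,0,0,0,0,0,5]'|grep force; python3 look.py 6 300 180 110 90 7 320 200 140 110 5; python3 g.py w 378 -341.5 165 -75
```

```text
force: [1.5, 0.1, 0.7]
t 9.15 tcp mm [ 501.9 -166.8  165.2] jaw -97.9 F [-0.8  0.1  0.3] w 49.9 q [-0.4   0.3   1.7   0.    1.14  1.31]
ROW [  0.    -9.86  19.02 -22.95   0.1   -0.21] dist mm [-123.9 -174.7   -0.2]
riser frame tcp [-49.4 -16.6 165.2]
```

View pics/s6.png

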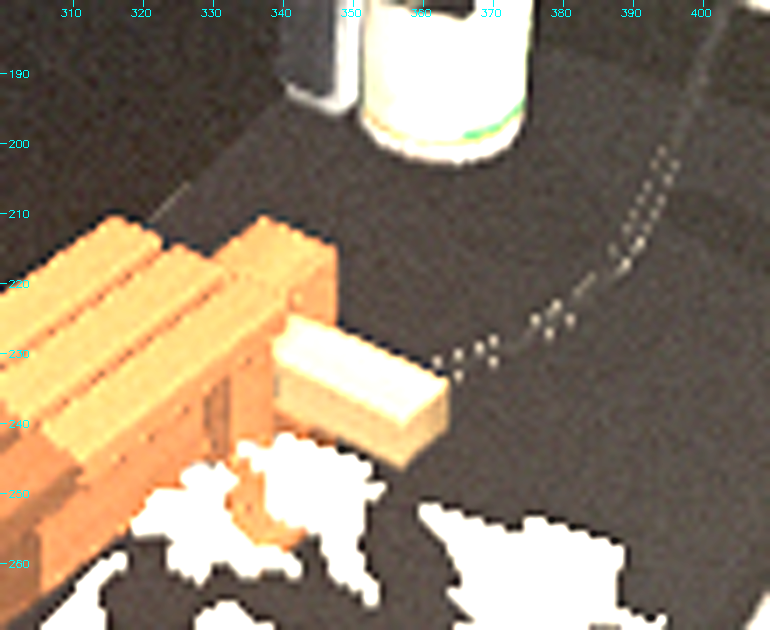

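```bash
python3 -m creep '[0,-9.9,19,-23,0,0,5,0,-9.9,19,-23,0,0,5,0,-9.9,19,-23,0,0,5,0,-9.9,19,-23,0,0,5,0,-9.9,19,-23,0,0,5]'|grep force; python3 -m creep '[0,0,0,0,0,0,5]'|grep force;  python3 g.py w 378 -341.5 63 -75; python3 look.py 7 390 130 90 125 6 400 220 120 110 6; python3 -c "
from g import *
S=imaging.camera('scene')
for p,z in(((357,246.2),.048),((363.5,234.3),.066),((357.5,239.3),.066)): print(inr(onz(S,*p,z)))"
```

```text
force: [0.7, -1.2, 0.3]
force: [0.5, -0.5, -0.3]
t 9.65 tcp mm [ 383.2 -329.9  161.9] jaw -75.3 F [ 0.5 -0.5 -0.3] w 49.9 q [-0.79  0.28  1.74 -0.    1.12  0.52]
ROW [ 9.9  -0.75  0.98 -0.26  0.01  0.25] dist mm [ -5.2 -11.6 -98.9]
riser frame tcp [-144.6 -194.5  161.9]
[-66.8  -3.9  48. ]
[-67.2 -24.1  66. ]
[-67.2  -3.8  66. ]
```

View pics/s7.png

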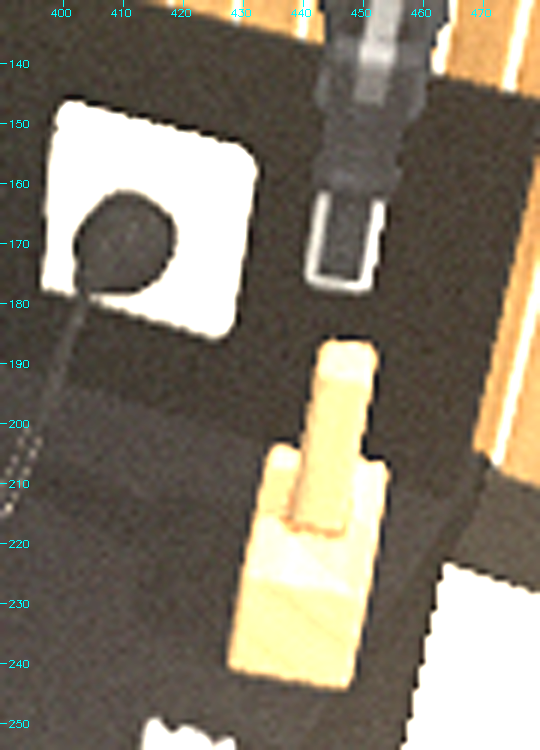

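View pics/t7.png

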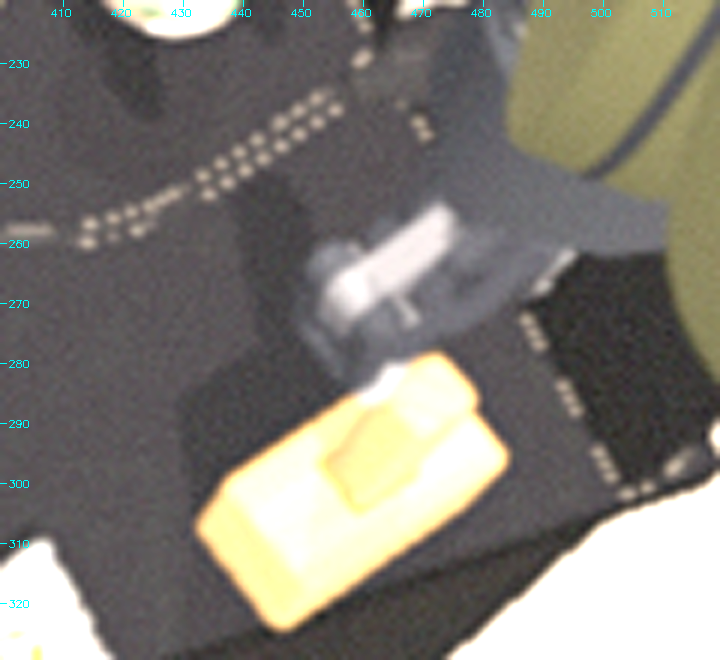

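```bash
python3 -m creep '[0,-0.7,0.95,0,0,0,5,0,-0.7,0.95,0,0,0,5]'|grep force; python3 g.py w 377.5 -341 63 -75; python3 -m creep '[3,0,0,0,0,0,5,6,0,0,0,0,0,5,6,0,0,0,0,0,5]'|grep force; python3 g.py w 377.5 -341 63 -75; python3 look.py 8 390 130 90 125 6 400 220 120 110 6
```

```text
force: [0.9, -0.7, 1.4]
t 9.97 tcp mm [ 383.9 -336.4  163.2] jaw -74.8 F [ 0.9 -0.7  1.4] w 50.2 q [-0.8   0.28  1.74 -0.    1.12  0.5 ]
ROW [10.02 -0.73  0.27  0.16  0.02  0.04] dist mm [  -6.4   -4.6 -100.2]
riser frame tcp [-143.  -200.9  163.2]
force: [-1.5, 1.1, -0.9]
t 10.22 tcp mm [ 381.5 -332.4   99.4] jaw -74.8 F [-1.5  1.1 -0.9] w 50.0 q [-0.8   0.36  1.82  0.    0.97  0.51]
ROW [ 3.63 -0.6   0.75  0.16 -0.47  0.25] dist mm [ -4.   -8.6 -36.4]
riser frame tcp [-145.9 -197.2   99.4]
```

View pics/s8.png

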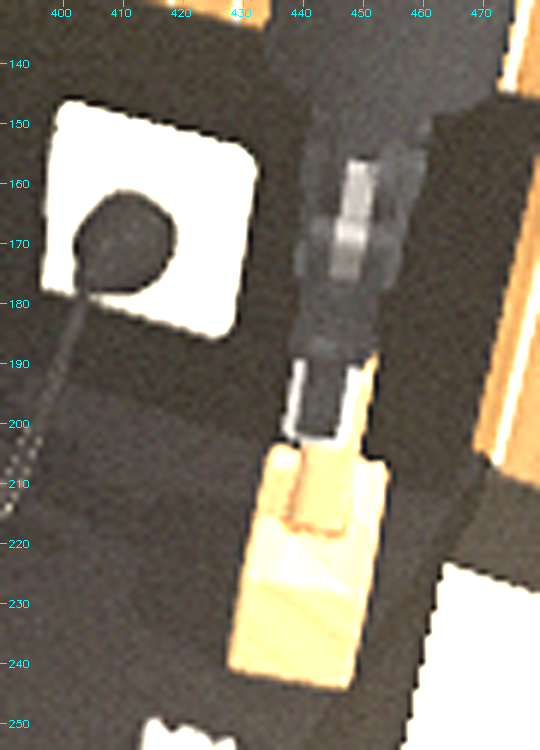

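View pics/t8.png

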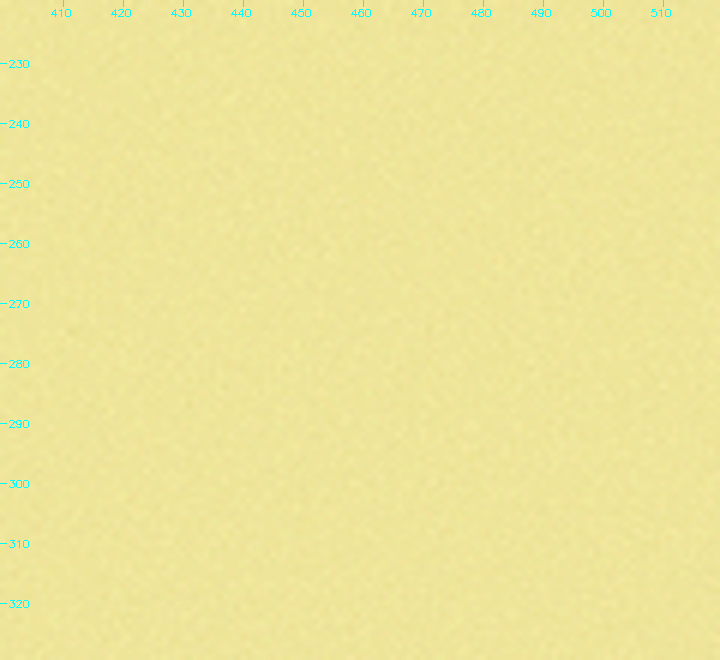

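```bash
python3 -m creep '[0,-0.3,0.3,0,0,0,5,0,-0.3,0.3,0,0,0,5,0,-0.3,0.3,0,0,0,5]'|grep force; python3 g.py w 377.5 -341 63 -75
```

```text
force: [0.9, 0.4, 0.3]
t 10.57 tcp mm [ 382.4 -340.8  105.2] jaw -74.9 F [0.9 0.4 0.3] w 50.0 q [-0.81  0.35  1.81 -0.    0.98  0.5 ]
ROW [ 4.22 -0.49 -0.12  0.06  0.17 -0.09] dist mm [ -4.9  -0.2 -42.2]
riser frame tcp [-143.8 -205.4  105.2]
```

```bash
python3 -m creep '[1,-0.5,-0.1,0,0,0,5,2.5,-0.5,-0.1,0,0,0,5,4,-0.5,-0.1,0,0,0,5,4,-0.5,-0.1,0,0,0,5]'|grep force; python3 g.py w 377.5 -341 63 -75;python3 look.py 9 390 130 90 125 6 400 220 120 110 6
```

```text
force: [-0.9, 0.7, -0.5]
t 10.9 tcp mm [ 375.4 -339.3   62.6] jaw -75.0 F [-0.9  0.7 -0.5] w 50.3 q [-0.82  0.41  1.86  0.    0.87  0.49]
ROW [-0.04  0.15  0.22  0.04 -0.13  0.07] dist mm [ 2.1 -1.7  0.4]
riser frame tcp [-150.9 -204.9   62.6]
```

View pics/s9.png

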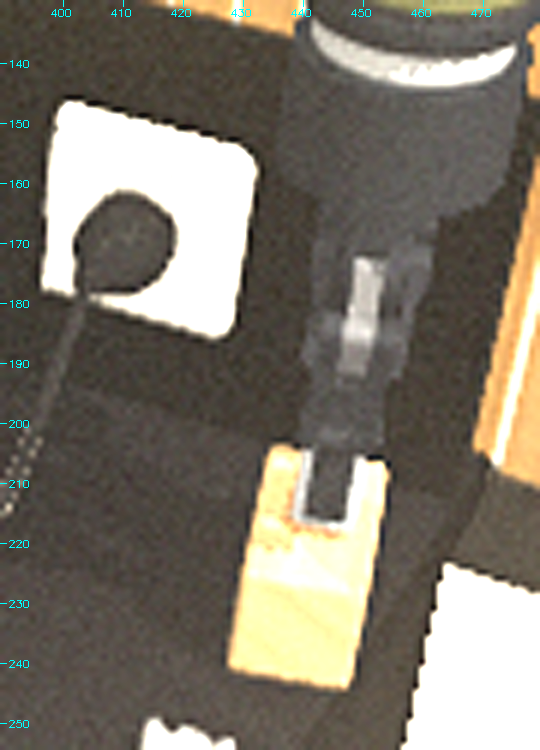

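```bash
python3 -m creep '[0,0,0,0,0,0,1.5,0,0,0,0,0,0,1.5,0,0,0,0,0,0,1.5,0,0,0,0,0,0,1.5,0,0,0,0,0,0,1.5]'|grep -E 'force|width'; python3 g.py w 377.5 -341 63 -75; python3 -m creep '[-4,0,0,0,0,0,1.5,-8,0,0,0,0,0,1.5,-8,0,0,0,0,0,1.5]'|grep -E 'force|width';python3 g.py r -160 -13.6 125 0
```

```text
force: [0.2, -1.4, 6.3]
gripper_width: 0.0234
t 11.42 tcp mm [ 377.3 -341.3   64.8] jaw -74.9 F [ 0.2 -1.4  6.3] w 23.4 q [-0.82  0.41  1.86 -0.    0.87  0.49]
ROW [ 0.18  0.02 -0.02  0.05  0.17 -0.08] dist mm [ 0.2  0.3 -1.8]
riser frame tcp [-148.8 -206.6   64.8]
force: [0.5, -1.4, -2.7]
gripper_width: 0.0233
t 11.67 tcp mm [ 379.3 -343.   149.5] jaw -74.9 F [ 0.5 -1.4 -2.7] w 23.3 q [-0.82  0.29  1.76  0.    1.08  0.49]
ROW [ 2.310e+00  6.340e+00 -1.845e+01 -6.704e+01  6.500e-01  5.000e-02] dist mm [ 13.4 194.4 -24.5]
riser frame tcp [-146.6 -208.   149.5]
```

```bash
python3 -m creep '[2,6.3,-18.4,-67,0,0,1.5,2,6.3,-18.4,-67,0,0,1.5,2,6.3,-18.4,-67,0,0,1.5,2,6.3,-18.4,-67,0,0,1.5,2,6.3,-18.4,-67,0,0,1.5]'|grep -E 'force|width'; python3 g.py r -155 -14.7 125 0
```

```text
force: [0.7, 0.9, -3.0]
gripper_width: 0.0232
t 12.08 tcp mm [ 386.8 -142.1  122.4] jaw -38.8 F [ 0.7  0.9 -3. ] w 23.2 q [-0.46  0.21  1.98  0.    0.96  0.22]
ROW [-2.60e-01  3.00e-02  1.35e+00 -3.09e+01 -2.60e-01 -8.00e-02] dist mm [10.7 -8.2  2.6]
riser frame tcp [-166.8   -8.   122.4]
```

```bash
python3 -m creep '[0,0,1.2,-30.9,0,0,1.5,0,0,1.2,-30.9,0,0,1.5,0,0,1.2,-30.9,0,0,1.5,0,0,1.2,-30.9,0,0,1.5,0,0,1.2,-30.9,0,0,1.5]'|grep -E 'force|width'; python3 g.py r -150 -14.7 99 0; python3 look.py 10 320 150 130 100 6 320 200 140 110 5
```

```text
force: [-0.1, -0.6, -4.0]
gripper_width: 0.0233
t 12.5 tcp mm [ 397.7 -152.8  122.9] jaw -7.9 F [-0.1 -0.6 -4. ] w 23.3 q [-0.47  0.23  1.95  0.    0.96 -0.33]
ROW [ 2.39  0.23  0.45  0.01 -0.11 -0.04] dist mm [  4.8   1.7 -23.9]
riser frame tcp [-154.5  -17.1  122.9]
```

View pics/s10.png

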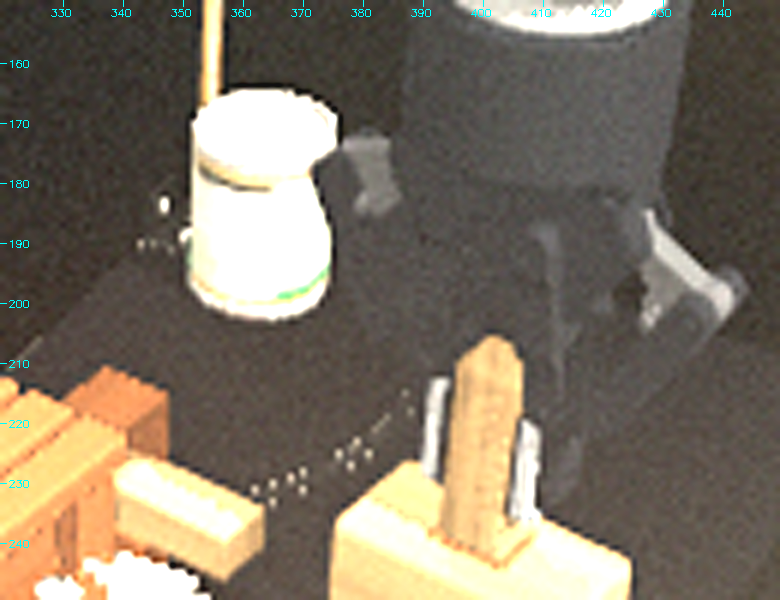

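```bash
python3 -m creep '[1.2,0.2,0.4,0,0,0,1.5,2.4,0.2,0.4,0,0,0,1.5,2.4,0.2,0.4,0,0,0,1.5,2.4,0.2,0.4,0,0,0,1.5]'|grep -E 'force|width'; python3 g.py r -120 -14.7 99 0; python3 look.py 11 310 170 130 100 6 320 200 140 110 5; python3 -c "
from g import *
S=imaging.camera('scene');s,P,R=st();t=inr(P);print(t)
for y in(22,-22):
  for z in(-18.8,-64.8): print(y,z,proj(S,riser(t[0]+42,t[1]+y,t[2]+z)))"
```

```text
force: [0.1, 0.9, -3.5]
gripper_width: 0.0234
t 12.93 tcp mm [ 401.7 -151.6   98.9] jaw -8.3 F [ 0.1  0.9 -3.5] w 23.4 q [-0.46  0.27  1.98 -0.    0.9  -0.31]
ROW [-0.02  0.09  3.07 -0.4  -0.17 -0.06] dist mm [30.5 -3.5  0.1]
riser frame tcp [-150.7  -15.4   98.9]
[-149.2  -15.9  100. ]
22 -18.8 [371.83707294 244.04584828]
22 -64.8 [370.47490235 262.1417527 ]
-22 -18.8 [384.77585912 232.78452271]
-22 -64.8 [383.06750733 250.730989  ]
```

View pics/s11.png

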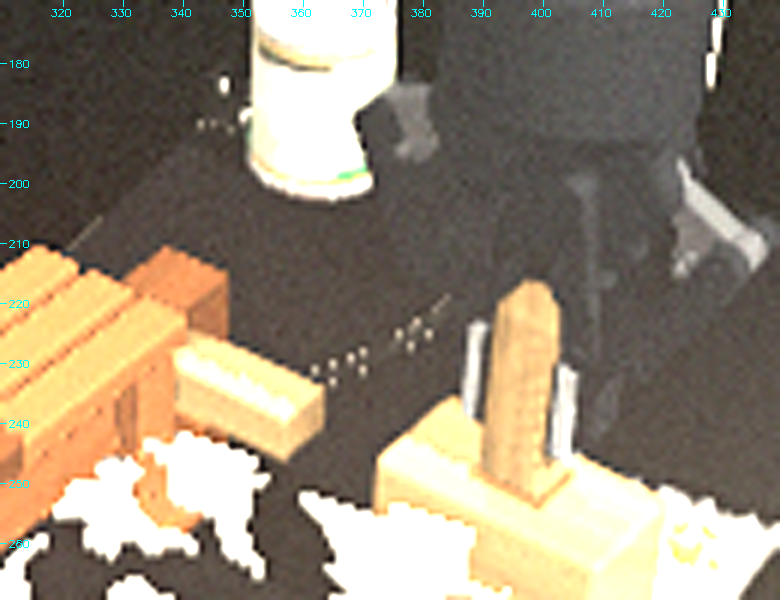

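```bash
python3 -m creep '[0,0.1,1.2,-0.3,0,0,1.5,0,0.1,2.4,-0.3,0,0,1.5,0,0.1,3.1,-0.3,0,0,1.5,0,0.1,3.1,-0.3,0,0,1.5]'|grep -E 'force|width'; python3 g.py r -110 -14.7 99 0; python3 -m creep '[0,0,0,0,0,0,1.5]'|grep force;python3 g.py r -110 -14.7 99 0
```

```text
force: [-0.8, 1.0, -2.7]
gripper_width: 0.0229
t 13.42 tcp mm [ 437.8 -156.9  100.3] jaw -7.9 F [-0.8  1.  -2.7] w 22.9 q [-0.44  0.3   1.91  0.    0.92 -0.3 ]
ROW [ 0.13  0.1   0.43 -0.02  0.27  0.07] dist mm [ 4.4  0.4 -1.3]
riser frame tcp [-114.3  -15.7  100.3]
force: [-0.4, -0.3, -3.3]
t 13.5 tcp mm [ 434.9 -155.9   99.7] jaw -7.9 F [-0.4 -0.3 -3.3] w 23.4 q [-0.44  0.3   1.91 -0.    0.92 -0.3 ]
ROW [ 0.07  0.04  0.73 -0.01  0.03  0.01] dist mm [ 7.2 -0.6 -0.7]
riser frame tcp [-117.3  -15.1   99.7]
```

```bash
python3 -m creep '[0.05,0.05,0.3,0,0,0,1.5,0.05,0.05,0.6,0,0,0,1.5]'|grep -E 'force'; python3 g.py r -110 -14.7 99 0|tail -1; python3 -m creep '[0,0,0.2,0,0,0,1.5,0,0,0.3,0,0,0,1.5]'|grep force;python3 g.py r -110 -14.7 99 0|tail -1
```

```text
force: [-0.5, 0.1, -4.4]
riser frame tcp [-113.1  -14.2   98.8]
force: [0.3, -0.1, -2.7]
riser frame tcp [-109.1  -14.5   99.1]
```

```bash
for k in 1; do python3 -m creep '[0,0,0.2,0,0,0,1.5,0,0,0.2,0,0,0,1.5]'|grep -E 'force'; python3 g.py r -110 -14.7 99 0|tail -1; python3 -m creep '[0,0,0.2,0,0,0,1.5,0,0,0.2,0,0,0,1.5]'|grep force;python3 g.py r -110 -14.7 99 0|tail -1; done; python3 look.py 12 310 170 130 100 6 320 200 140 110 5
```

```text
force: [-3.6, 0.3, -2.6]
riser frame tcp [-108.8  -14.3   98.8]
force: [-5.4, 0.3, -0.3]
riser frame tcp [-108.4  -14.1   98.5]
```

View pics/s12.png

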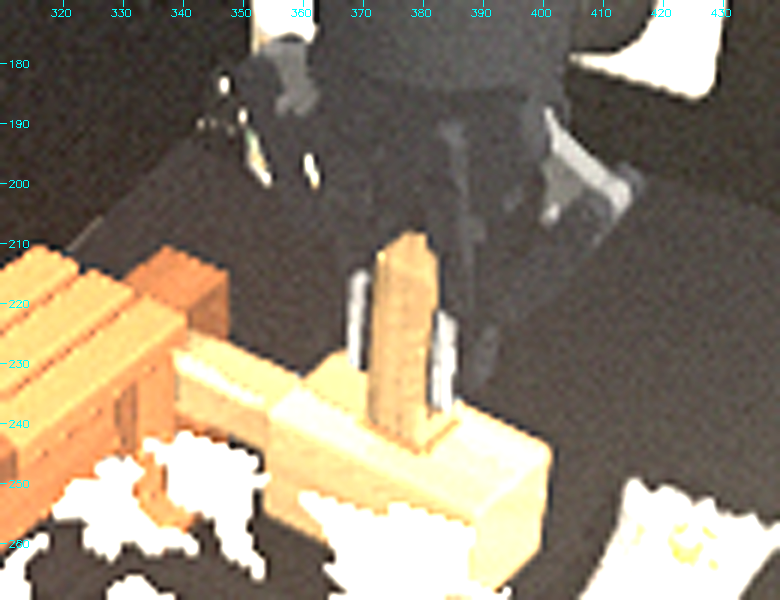

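```bash
for k in 1; do python3 -m creep '[0,0,0.1,0,0,0,1.5,0,0,0.2,0,0,0,1.5]'|grep -E 'force'; python3 g.py r -110 -14.7 99 0|tail -1; python3 -m creep '[0,0,0.1,0,0,0,1.5,0,0,0.2,0,0,0,1.5]'|grep force;python3 g.py r -110 -14.7 99 0|tail -1;  python3 -m creep '[0,0,0.1,0,0,0,1.5,0,0,0.2,0,0,0,1.5]'|grep force;python3 g.py r -110 -14.7 99 0|tail -1; done
```

```text
force: [-8.3, -0.9, -0.2]
riser frame tcp [-107.8  -13.9   98.2]
force: [-7.1, 0.7, -1.0]
riser frame tcp [-106.1  -13.7   98.1]
force: [-8.8, 1.2, 0.5]
riser frame tcp [-104.4  -13.5   98. ]
```

```bash
for k in 1; do python3 -m creep '[0,0,0.1,0,0,0,1.5,0,0,0.2,0,0,0,1.5]'|grep -E 'force'; python3 g.py r -110 -14.7 99 0|tail -1; python3 -m creep '[0,0,0.1,0,0,0,1.5,0,0,0.2,0,0,0,1.5]'|grep force;python3 g.py r -110 -14.7 99 0|tail -1;  python3 -m creep '[0,0,0.1,0,0,0,1.5,0,0,0.2,0,0,0,1.5]'|grep force;python3 g.py r -110 -14.7 99 0|tail -1; done
```

```text
force: [-8.1, 1.4, 0.6]
riser frame tcp [-102.7  -13.3   98. ]
force: [-8.9, 2.3, 0.8]
riser frame tcp [-101.1  -13.1   97.9]
force: [-8.9, 3.0, 1.8]
riser frame tcp [-99.3 -12.9  97.9]
```

```bash
for k in 1; do python3 -m creep '[0,-0.08,0.1,0,0,0,1.5,0,-0.08,0.2,0,0,0,1.5]'|grep -E 'force'; python3 g.py r -110 -14.7 99 0|tail -1; python3 -m creep '[0,0,0.1,0,0,0,1.5,0,0,0.15,0,0,0,1.5]'|grep force;python3 g.py r -110 -14.7 99 0|tail -1; done
```

```text
force: [-9.6, 4.2, 0.3]
riser frame tcp [-97.6 -13.3  97.6]
force: [-11.8, 3.8, 1.8]
riser frame tcp [-97.3 -13.3  97.5]
```

```bash
python3 -m creep '[0,0,0.1,0,0,0,1.5,0,0,0.1,0,0,0,1.5]'|grep force;python3 g.py r -110 -14.7 99 0|tail -1;python3 -m creep '[0,0,0.1,0,0,0,1.5,0,0,0.1,0,0,0,1.5]'|grep force;python3 g.py r -110 -14.7 99 0|tail -1
```

```text
force: [-13.0, 2.3, 2.4]
riser frame tcp [-97.1 -13.3  97.4]
force: [-14.7, 3.0, 3.8]
riser frame tcp [-97.  -13.3  97.3]
```

```bash
python3 -m creep '[0,0,0.1,0,0,0,1.5,0,0,0.2,0,0,0,1.5]'|grep force;python3 g.py r -110 -14.7 99 0|tail -1;python3 -m creep '[0,0,0.1,0,0,0,1.5,0,0,0.15,0,0,0,1.5]'|grep force;python3 g.py r -110 -14.7 99 0|tail -1
```

```text
force: [-18.4, 2.8, 4.5]
riser frame tcp [-96.7 -13.3  97. ]
force: [-18.6, 2.2, 5.5]
riser frame tcp [-96.5 -13.2  96.8]
```

```bash
python3 -m creep '[0,0,0.1,0,0,0,1.5,0,0,0.15,0,0,0,1.5]'|grep force;python3 g.py r -110 -14.7 99 0|tail -1;python3 -m creep '[0,0,0,0,0,0,1.5,0,0,0,0,0,0,1.5]'|grep force;python3 g.py r -110 -14.7 99 0|tail -1
```

```text
force: [-22.6, 2.3, 7.2]
riser frame tcp [-96.4 -13.1  96.5]
force: [-20.3, 1.8, 5.8]
riser frame tcp [-96.4 -13.1  96.5]
```

```bash
python3 -m creep '[0,0,-1,0,0,0,1.5,0,0,-2.2,0,0,0,1.5,0,0,-2.2,0,0,0,1.5]'|grep force;python3 g.py r -110 -14.7 99 0;python3 look.py 13 310 170 130 100 6 320 200 140 110 5
```

```text
force: [-0.3, 0.8, -3.0]
t 16.85 tcp mm [ 445.  -157.2   99. ] jaw -8.0 F [-0.3  0.8 -3. ] w 23.6 q [-0.43  0.32  1.89  0.    0.93 -0.29]
ROW [-0.    0.02 -0.29 -0.07 -0.08 -0.03] dist mm [-2.9  0.6  0. ]
riser frame tcp [-107.1  -14.9   99. ]
```

View pics/s13.png

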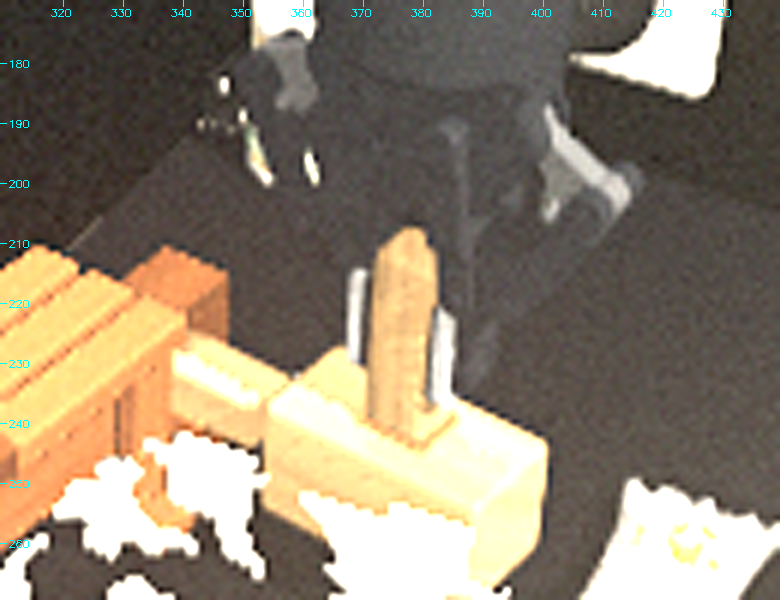

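```bash
python3 -m creep '[0,0,0.4,0,0,0,1.5,0,0,0.8,0,0,0,1.5,0,0,0.9,0,0,0,1.5]'|grep force;python3 g.py r -110 -14.7 99 0|tail -1; python3 -m creep '[0,0,0.2,0,0,0,1.5,0,0,0.4,0,0,0,1.5]'|grep force;python3 g.py r -110 -14.7 99 0|tail -1
```

```text
force: [-6.0, -0.2, -0.8]
riser frame tcp [-97.3 -15.2  98.8]
force: [-13.0, 0.0, 2.4]
riser frame tcp [-96.9 -14.7  98. ]
```

```bash
python3 -m creep '[0,0,0.2,0,0,0,1.5,0,0,0.4,0,0,0,1.5]'|grep force;python3 g.py r -110 -14.7 99 0|tail -1
```

```text
force: [-18.6, 0.2, 4.2]
riser frame tcp [-96.5 -14.3  97.2]
```

```bash
python3 -m creep '[0,0,-1.5,0,0,0,1.5,0,0,-4,0,0,0,1.5,-2,0,-5.5,0,0,0,1.5,-3.5,0,-5.5,0,0,0,1.5,-3.5,0,-5.5,0,0,0,1.5]'|grep force;python3 g.py w 377 -341 125 -75;python3 look.py 14 300 170 130 100 6 320 200 140 110 5
```

```text
force: [2.3, -0.6, -2.5]
t 17.95 tcp mm [ 411.8 -153.7  136.5] jaw -7.9 F [ 2.3 -0.6 -2.5] w 23.3 q [-0.45  0.22  1.91  0.    1.   -0.31]
ROW [  1.18 -19.03  -0.87  67.05   0.37  -0.11] dist mm [ -34.8 -187.3  -11.5]
riser frame tcp [-140.4  -16.   136.5]
```

View pics/s14.png

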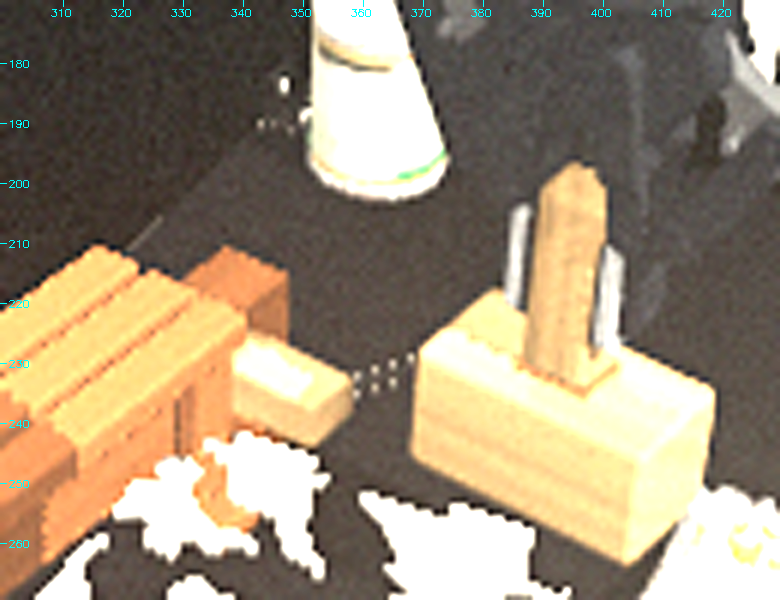

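```bash
python3 -m creep '[0.8,-19,-0.9,67,0,0,1.5,0.8,-19,-0.9,67,0,0,1.5,0.8,-19,-0.9,67,0,0,1.5,0.8,-19,-0.9,67,0,0,1.5,0.8,-19,-0.9,67,0,0,1.5]'|grep force;python3 g.py w 377 -341 125 -75
```

```text
force: [0.0, -0.1, -3.5]
t 18.47 tcp mm [ 375.1 -344.7  125.2] jaw -44.1 F [ 0.  -0.1 -3.5] w 22.6 q [-0.83  0.32  1.79 -0.    1.03 -0.05]
ROW [ 2.000e-02  4.000e-01 -1.200e-01  3.085e+01  1.900e-01  4.000e-02] dist mm [ 1.9  3.7 -0.2]
riser frame tcp [-150.6 -210.3  125.2]
```

```bash
python3 -m creep '[0,0.2,0,30.8,0,0,1.5,0,0.2,0,30.8,0,0,1.5,0,0.2,0,30.8,0,0,1.5,0,0.2,0,30.8,0,0,1.5,0,0.2,0,30.8,0,0,1.5]'|grep force; python3 -m creep '[2,0,0,0,0,0,1.5,4,0,0,0,0,0,1.5,5,0,0,0,0,0,1.5,5,0,0,0,0,0,1.5]'|grep force;python3 g.py w 377 -341 65 -75
```

```text
force: [-0.6, 0.1, -3.4]
force: [-0.3, -0.4, -2.5]
t 19.22 tcp mm [ 374.9 -336.9   72.8] jaw -74.5 F [-0.3 -0.4 -2.5] w 23.4 q [-0.82  0.39  1.85  0.    0.9   0.48]
ROW [ 0.78  0.1   0.46  0.46 -0.3   0.15] dist mm [ 2.1 -4.1 -7.8]
riser frame tcp [-151.8 -202.5   72.8]
```

```bash
python3 -m creep '[0.2,0,0.2,0.3,0,0,1.5,0.2,0,0.2,0.3,0,0,1.5,0.2,0,0.2,0.3,0,0,1.5]'|grep force; python3 g.py w 377 -341 65 -75; python3 -m creep '[0.2,0,0,0,0,0,1.5,0.4,0,0,0,0,0,1.5,0.4,0,0,0,0,0,1.5]'|grep force; python3 g.py w 377 -341 65 -75
```

```text
force: [0.3, -0.3, -2.3]
t 19.47 tcp mm [ 377.1 -340.9   74.5] jaw -74.8 F [ 0.3 -0.3 -2.3] w 23.5 q [-0.82  0.39  1.85 -0.    0.9   0.49]
ROW [ 0.95 -0.01  0.01  0.15  0.08 -0.04] dist mm [-0.1 -0.1 -9.5]
riser frame tcp [-149.1 -206.2   74.5]
force: [-0.1, 0.4, -3.2]
t 19.72 tcp mm [ 376.2 -340.    70.2] jaw -74.8 F [-0.1  0.4 -3.2] w 23.1 q [-0.82  0.4   1.85 -0.    0.89  0.49]
ROW [ 0.52  0.05  0.12  0.15  0.02 -0.01] dist mm [ 0.8 -1.  -5.2]
riser frame tcp [-150.1 -205.5   70.2]
```

```bash
python3 -m creep '[0.25,0,0,0,0,0,1.5,0.4,0,0,0,0,0,1.5,0.4,0,0,0,0,0,1.5]'|grep force; python3 g.py w 377 -341 65 -75|tail -1; python3 -m creep '[0.15,0,0,0,0,0,1.5,0.15,0,0,0,0,0,1.5]'|grep force; python3 g.py w 377 -341 65 -75
```

```text
force: [-0.6, 0.3, -3.7]
riser frame tcp [-150.3 -205.3   65.9]
force: [0.1, 0.7, -1.3]
t 20.13 tcp mm [ 376.3 -340.1   64.8] jaw -74.8 F [ 0.1  0.7 -1.3] w 23.1 q [-0.82  0.41  1.86 -0.    0.88  0.49]
ROW [-0.02  0.04  0.11  0.16  0.01 -0.01] dist mm [ 0.7 -0.9  0.2]
riser frame tcp [-150.  -205.5   64.8]
```

```bash
python3 -m creep '[0.05,0,0,0,0,0,1.5,0.05,0,0,0,0,0,1.5]'|grep force; python3 -m creep '[0,0,0,0,0,0,5,0,0,0,0,0,0,5,0,0,0,0,0,0,5,0,0,0,0,0,0,5]'; python3 -m creep '[-3,0,0,0,0,0,5,-6,0,0,0,0,0,5,-10,0,0,0,0,0,5,-13,0,0,0,0,0,5,-16,0,0,0,0,0,5]'; python3 -m creep '[0,0,0,0,0,0,5,0,0,0,0,0,0,5]'|grep force
python3 -c "
from h import *
for n,c in cams().items(): cv2.imwrite(f'pics/{n}20.png',c['frame'][:,:,::-1])"; python3 look.py 21 300 170 160 120 5 320 200 170 130 4
```

```text
force: [-0.6, 1.1, 4.1]
time: 20.63
tcp_pos: [0.3763, -0.3402, 0.0641]
eef_rot: [1.012, 1.322, -1.012]
force: [0.2, -0.2, 0.1]
gripper_width: 0.0501
time: 21.05
tcp_pos: [0.3763, -0.3401, 0.226]
eef_rot: [1.012, 1.322, -1.012]
force: [1.2, -1.3, 0.2]
gripper_width: 0.0499
force: [0.4, 0.1, -1.0]
```

View pics/s21.png

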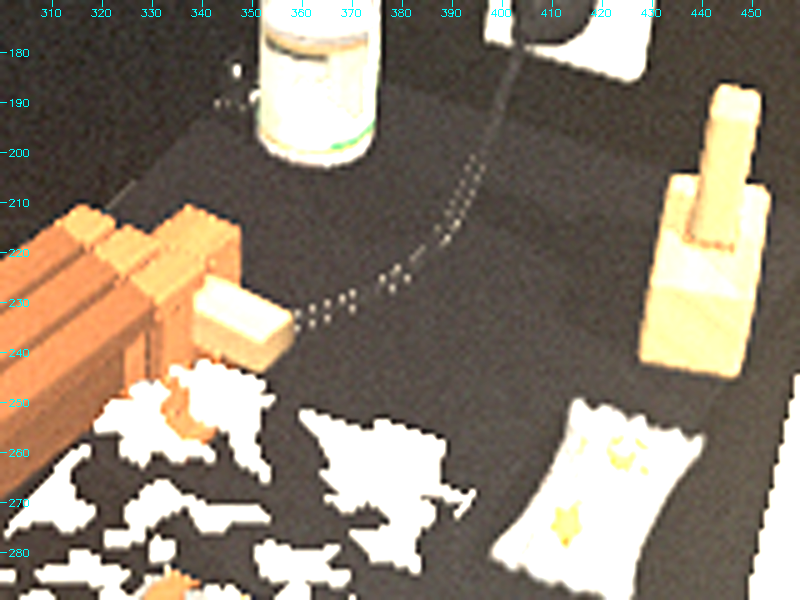

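View pics/top20.png

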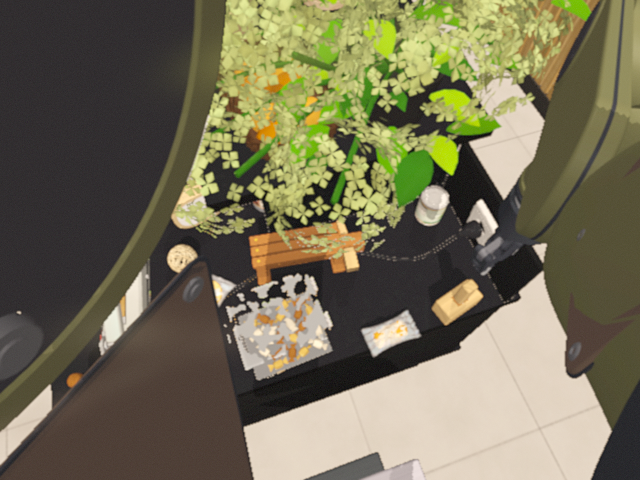

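View pics/scene20.png

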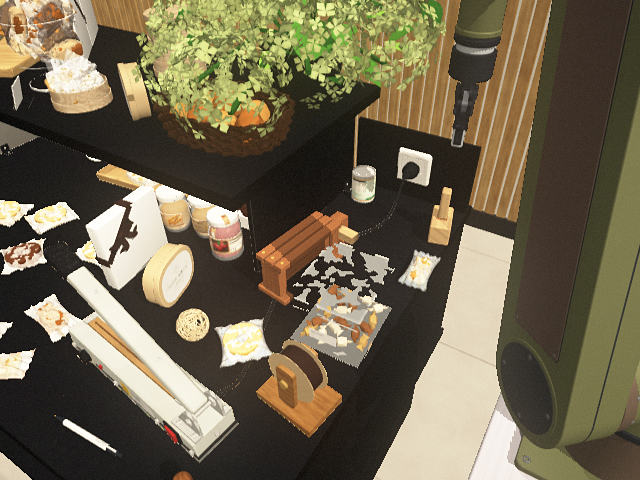

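```bash
python3 -c "
from rig import ticket; print(ticket.finish_job())"
```

```text
the job is handed in; nothing more can be done
None
```

The wedge is home, the mallet is standing upright again within about 2 mm of its old spot, and I handed the job in at about 21 s on the robot's clock.

**Wedge:** I put it into the tenon slot thin end first, with its straight side touching the end board. I let it go once it touched both sides and it stayed level.

**Driving:** I brought the mallet face onto the wedge's thick end and pushed in small force-watched steps, not swung blows. The wedge moved about 12 mm at 8–10 N, then stopped hard. I went up to a peak reading of 22.6 N with no further travel, only about 0.5 mm of arm give. A second press stopped at the same place (18.6 N), so I took it as seated.

**Last pictures:** They show the wedge level in the slot, the mallet upright on the counter and clear of the gripper. In the scene view the other goods look unmoved. In the last top view the arm hid part of the counter.

**Not seen directly:** Leaves and the slats hide the end board's shoulder gap. That it is tight rests on the force rise, the repeated stop and the travel, about 14 mm including the hand insertion, which fits the expected 12–17 mm. The stop came with the head end near x = -55 mm in the riser's frame, 7 mm short of nominal and inside the stated 10 mm band.

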